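# Change over the bottling turret

### The arm

A 6-joint arm with a two-finger parallel gripper is mounted at the origin on the work surface. World frame = base frame: x ahead of the robot, y to its left, z up, the work surface at z = 0. Lengths are in mm, angles in rad, forces in N, time in s.
With the tool pointing down it reaches from about 300 to 775 mm from the base axis. Payload 14.6 kg.
Tool frame: the origin (TCP) lies midway between the tips of the shut fingers; the grasp point (between the pads) lies 19 mm behind it (manip.grasp_offset is the distance from the TCP to the grasp point, in mm); z points along the fingers, y is the line along which they close (so a half turn about z gives the same grasp; the last joint's range is limited). The gripper opens to 94 mm and grips with 3 to 60 N. Pads are 16 mm wide; open, the fingers measure 119 mm over their backs; the gripper's body (75 mm by 177 mm) begins 78 mm behind the grasp point.
Start: joints at [-1.401, 0.3, 1.521, -0, 1.321, -0.067], TCP at [129.02, -534.643, 178.046] pointing down, gripper open.
Joint ranges: [-3.03, 3.03], [-0.79, 2.21], [0.23, 2.52], [-1.04, 4.18], [0, 3.07], [-2.55, 2.55]. Speed limits (rad/s): [2.22, 2.22, 2.57, 3.14, 3.14, 3.14].

### API

Orientations are given as [roll, pitch, yaw] about the fixed x, y, z axes, in that order (R = Rz(yaw) Ry(pitch) Rx(roll)).
In Python, from cell import manip, viewer gives the robot as it stands. The module is installed in compiled form; this text tells all that it offers.
- The arm moves only by the tool move_arm, never from a script. Its argument "moves" is a list of rows, each a list of 4 numbers: the shift along the tool's x, y, z in m, then the turn about the tool's z in rad. A call has 1 to 12 rows; each row is the pose to reach, as a shift and turn from the pose commanded when the call began, along the tool's axes at that moment; what a row does not reach only later rows make up. A row lasts 1/10 s, in which the tool goes at most 50 mm and 8.59 degrees, less where a joint would pass 70% of its speed; a pose out of reach is approached as far as the arm can. A call with a gripper value outside its range is refused whole. "jaw" is the finger opening in m, from 0 to 0.094, set as the call begins (left out, the last holds). The fingers move at their own pace and stop on an object; "squeeze" is the grip in N (left out, the last holds). Time passes only in rows, so rows that repeat a pose let the fingers close. It gives the time, the measured TCP pose, the force, the opening and the grip force at its end, in the units of the state.
- manip.read_state(): the state, without advancing time (a new reading comes with each control period).
- viewer.camera(name): name is "scene" or "top" or "wrist"; returns a dict with "frame" (400x640x3 uint8, blue, green, red), "z_map" (400x640 float32, mm along the optical axis (not along the pixel's ray), 0 where there is no reading), "fx", "fy", "cx", "cy" (pixels), "origin" and "orientation" of the camera in the world. Camera axes: x right, y down, z forward; pixel columns grow to the right and rows downward; lengths in mm; the calibration is good to about 2 mm. A picture is of the moment at which its call begins.
- manip.sign_off(): hands the job in; it is judged then, once.
The state is a dict: "clock": time; "joints": joint angles; "qd": joint speeds; "effort": joint torques, N m; "eef_pos": TCP position; "eef_rot": TCP orientation; "wrist_force": force on the tool from outside, world axes, zero at the start; "moment": the same for the moment, N m; "finger_gap": finger opening in mm; "finger_force": force on a finger pad.
Only numpy, scipy, OpenCV 4.12 (cv2) and the standard library are available. Lean on these libraries where they do the work, as an engineer would, in place of code of your own. Each camera call takes 0.05 s, during which the arm holds its last target. There are 200 camera calls.

### The job

The bottling run is finished. First move every sample jar from the aluminium catch tray into the blue tote, standing upright; then index the turret clockwise (its black posts are the handles) until the red dish has clicked into the detent under the spout, and let go of it; last, hang the green ready tag by its eye on the peg so that it hangs down freely. Leave the two glass bottles and the beaker alone.

Things in the scene. Friction and masses are not known exactly. Their poses are not given: they have to be found in the camera images.
- machine: Bottling machine, fixed: white round base, 274 mm across, 46 mm high; a column (210 mm high) at its far side (+x of its frame) carries a slim arm with the steel filling spout, 170 mm above the table and 80 mm from the turret axis towards +x. A yellow pointer on the base also marks the spout's direction. Origin: on the table, on the vertical axis of the turret; z up.
- turret (a joint): turret angle: aluminium disc 260 mm across, top 80 mm above the table, six dishes (one red) on it. Six spring detents 1.047 rad apart. Grows CLOCKWISE seen from above; 0 = red dish in its detent under the spout; starts near -2.094 or -3.142; stop at 0.6. Leaving a detent takes some 6 N at a post; past half way it pulls into the next and holds there.
- red_dish (a point): centre of the red dish (54 mm wide, 10 mm high), 90 mm above the table, 80 mm from the turret's axis.
- post0 (a point): centre of the top end of a black upright handle post on the turret (16 mm diameter, rising 55 mm from the disc to 135 mm above the table), on a 115 mm radius, turning with the turret; the six posts stand midway between the dishes.
- post1 (a point): centre of the top end of a black upright handle post on the turret (16 mm diameter, rising 55 mm from the disc to 135 mm above the table), on a 115 mm radius, turning with the turret; the six posts stand midway between the dishes.
- post2 (a point): centre of the top end of a black upright handle post on the turret (16 mm diameter, rising 55 mm from the disc to 135 mm above the table), on a 115 mm radius, turning with the turret; the six posts stand midway between the dishes.
- post3 (a point): centre of the top end of a black upright handle post on the turret (16 mm diameter, rising 55 mm from the disc to 135 mm above the table), on a 115 mm radius, turning with the turret; the six posts stand midway between the dishes.
- post4 (a point): centre of the top end of a black upright handle post on the turret (16 mm diameter, rising 55 mm from the disc to 135 mm above the table), on a 115 mm radius, turning with the turret; the six posts stand midway between the dishes.
- post5 (a point): centre of the top end of a black upright handle post on the turret (16 mm diameter, rising 55 mm from the disc to 135 mm above the table), on a 115 mm radius, turning with the turret; the six posts stand midway between the dishes.
- tray: aluminium catch tray, fixed, 180 x 180 mm, rim 14 mm high, floor 4 mm thick. Origin: centre of its underside; z up.
- tote: blue open tote, fixed, 210 x 210 mm outside, 55 mm high, walls and floor 5 mm thick. Origin: centre of its underside; x and y along its walls.
- jar0: sealed square sample jar, white with a pale blue band: body 44 x 44 mm, 46 mm high, with a blue round cap (36 mm wide, 14 mm high) on top; 60 mm tall, 0.11 kg. Origin: centre of its underside; z up through the cap, x and y along its sides. May be absent (three or four are there).
- jar1: sealed square sample jar, white with a pale blue band: body 44 x 44 mm, 46 mm high, with a blue round cap (36 mm wide, 14 mm high) on top; 60 mm tall, 0.11 kg. Origin: centre of its underside; z up through the cap, x and y along its sides. May be absent (three or four are there).
- jar2: sealed square sample jar, white with a pale blue band: body 44 x 44 mm, 46 mm high, with a blue round cap (36 mm wide, 14 mm high) on top; 60 mm tall, 0.11 kg. Origin: centre of its underside; z up through the cap, x and y along its sides. May be absent (three or four are there).
- jar3: sealed square sample jar, white with a pale blue band: body 44 x 44 mm, 46 mm high, with a blue round cap (36 mm wide, 14 mm high) on top; 60 mm tall, 0.11 kg. Origin: centre of its underside; z up through the cap, x and y along its sides. May be absent (three or four are there).
- tag: green ready tag of stiff plastic with a white stripe, 155 mm long, 12 mm thick, 70 g, flat on the table at the start: a plate 100 x 36 mm with a ring (eye) at its +x end, 56 mm outside, 38 mm inside. Origin: on its underside 37 mm from the eye's centre; x along its length towards the eye, z up.
- tag_eye (a point): centre of the tag's eye, at mid thickness.
- tag_grip (a point): centre line of the tag's plate, 82 mm from the eye's centre, at mid thickness: a good place to grip across the 36 mm width.
- peg_stand: fixed stand: dark base 90 x 100 mm, 12 mm high, with an upright cream board (44 mm wide, 200 mm high, its face 24 mm behind the origin). From the board one steel peg, 10 mm diameter, 50 mm long, rises towards -x of the stand (the robot's side) at 50 degrees above level, with a red tip. Origin: centre of its underside; z up.
- peg_root (a point): where the peg's axis leaves the board's face, 185 mm above the table.
- peg_tip (a point): the peg's red tip, 223 mm above the table, 32 mm in front of the board.
- amber_bottle: bystander: amber glass bottle, 68 mm wide, 150 mm tall, loose; origin at the centre of its underside.
- blue_cap_bottle: bystander: clear glass bottle with blue cap, 72 mm wide, 160 mm tall, loose; origin at the centre of its underside.
- beaker: bystander: white open beaker, 62 mm wide, 85 mm tall, loose; origin at the centre of its underside.

How it is judged (in metres and radians):
On the way, in this order (a step that is already met when the one before it is completed fails the run):
1. every jar that is present stands upright at rest in the tote, let go; the turret not yet indexed home and the tag not yet hung (x of jar0 in the frame of tote between -0.105 and 0.105 m and y of jar0 in the frame of tote between -0.105 and 0.105 m and z of each of jar0, jar1, jar2, jar3 in the frame of tote below 0.015 m and angle between each of jar0, jar1, jar2, jar3's own z axis and vertical below 0.2 rad and linear speed of each of jar0, jar1, jar2, jar3 below 0.03 m/s and x of jar1 in the frame of tote between -0.105 and 0.105 m and y of jar1 in the frame of tote between -0.105 and 0.105 m and x of jar2 in the frame of tote between -0.105 and 0.105 m and y of jar2 in the frame of tote between -0.105 and 0.105 m and x of jar3 in the frame of tote between -0.105 and 0.105 m and y of jar3 in the frame of tote between -0.105 and 0.105 m and contact force between the fingers and jar0 below 0.1 N and contact force between the fingers and jar1 below 0.1 N and contact force between the fingers and jar2 below 0.1 N and contact force between the fingers and jar3 below 0.1 N), for 0.3 s.
2. the jars still in the tote, the turret rests in the detent with the red dish under the spout (within 0.07 rad), and the fingers have let go of it (x of jar0 in the frame of tote between -0.105 and 0.105 m and y of jar0 in the frame of tote between -0.105 and 0.105 m and z of each of jar0, jar1, jar2, jar3 in the frame of tote below 0.015 m and angle between each of jar0, jar1, jar2, jar3's own z axis and vertical below 0.2 rad and linear speed of each of jar0, jar1, jar2, jar3 below 0.03 m/s and x of jar1 in the frame of tote between -0.105 and 0.105 m and y of jar1 in the frame of tote between -0.105 and 0.105 m and x of jar2 in the frame of tote between -0.105 and 0.105 m and y of jar2 in the frame of tote between -0.105 and 0.105 m and x of jar3 in the frame of tote between -0.105 and 0.105 m and y of jar3 in the frame of tote between -0.105 and 0.105 m and value of joint turret between -0.07 and 0.07 rad and velocity of joint turret between -0.05 and 0.05 rad/s and contact force between the fingers and turret below 0.1 N), for 0.3 s.
3. the tag hangs by its eye on the peg, let go, at rest (distance between tag_eye and peg_root below 0.055 m and height (world z) of tag_eye above 0.15 m and contact force between tag and peg_stand above 0.1 N and angle between tag's own x axis and vertical below 0.45 rad and linear speed of tag below 0.05 m/s and contact force between the fingers and tag below 0.1 N), for 0.3 s.
At the end, for the whole second after the job is handed in: All jars present stand upright (0.2 rad) on the tote's floor; the turret rests within 0.07 rad of 0, red dish under the spout; the tag hangs down freely by its eye on the peg: eye within 55 mm of the peg's root, length within 0.45 rad of vertical. All at rest and let go (all of step 3 and x of jar0 in the frame of tote between -0.105 and 0.105 m and y of jar0 in the frame of tote between -0.105 and 0.105 m and z of each of jar0, jar1, jar2, jar3 in the frame of tote below 0.015 m and angle between each of jar0, jar1, jar2, jar3's own z axis and vertical below 0.2 rad and linear speed of each of jar0, jar1, jar2, jar3 below 0.03 m/s and x of jar1 in the frame of tote between -0.105 and 0.105 m and y of jar1 in the frame of tote between -0.105 and 0.105 m and x of jar2 in the frame of tote between -0.105 and 0.105 m and y of jar2 in the frame of tote between -0.105 and 0.105 m and x of jar3 in the frame of tote between -0.105 and 0.105 m and y of jar3 in the frame of tote between -0.105 and 0.105 m and value of joint turret between -0.07 and 0.07 rad and velocity of joint turret between -0.05 and 0.05 rad/s); the robot touches nothing.
It fails at once if the amber bottle is moved more than 20 mm or tipped over (distance of amber_bottle from where it was at the start of the episode above 0.02 m or angle between amber_bottle's own z axis and vertical above 0.3 rad).
It fails at once if the blue cap bottle is moved more than 20 mm or tipped over (distance of blue_cap_bottle from where it was at the start of the episode above 0.02 m or angle between blue_cap_bottle's own z axis and vertical above 0.3 rad).
It fails at once if the beaker is moved more than 20 mm or tipped over (distance of beaker from where it was at the start of the episode above 0.02 m or angle between beaker's own z axis and vertical above 0.3 rad).
Of jar0, jar1, jar2, jar3 only 3 to 4 are there at a start; the rules pass over those that are not, and their reading is None.
At some moment in a run one of jar0, jar1, jar2, jar3, tag may be knocked a few centimetres aside while the robot is not near it.
It also fails if it takes over 200 s, if anything falls off the work surface, if the arm or the gripper's body presses on something with over 40 N, if the wrist force passes 120 N, or if a joint passes its speed limit or range.

## Working session

There is one attempt and no reset: what is moved stays moved. The work goes in short steps, Python scripts to look and compute and a tool call to move; the robot and the scene stay as the last step left them, time stands still between calls to the robot, and variables do not carry over. Pictures are saved under pics/ and viewed, at most 14 in all, crops included, and the job is handed in when it is done.

Besides the shell and the picture viewer there is one more tool, called after "Request:" as name(argument=value, ...) on one line, values as JSON. move_arm: Moves the arm, as the interface text tells. Its arguments: {"type":"object","properties":{"moves":{"type":"array"},"jaw":{"type":"number"},"squeeze":{"type":"number"}},"required":["moves"]}

```bash
mkdir -p pics; ls; cat > h.py <<'E'
import numpy as np,cv2
from cell import manip,viewer
from scipy.spatial.transform import Rotation as R
def cam(n):
    c=viewer.camera(n); return c
def rot(c):
    o=np.array(c['orientation'],float)
    return o if o.shape==(3,3) else R.from_euler('xyz',o).as_matrix()
def cloud(c):
    z=c['z_map'].astype(float); v,u=np.mgrid[:z.shape[0],:z.shape[1]]
    p=np.stack([(u-c['cx'])/c['fx']*z,(v-c['cy'])/c['fy']*z,z],-1)
    P=p@rot(c).T+np.array(c['origin']); P[z==0]=np.nan
    return P
def st():
    s=manip.read_state(); print({k:np.round(s[k],3).tolist() for k in s if k not in('qd','effort')})
    return s
E
python3 - <<'E'
from h import *
st()
for n in ('top','scene'):
    c=cam(n); print(n,c['fx'],c['cx'],c['cy'],c['origin'],c['orientation']); cv2.imwrite(f'pics/{n}0.png',c['frame'])
    np.savez(n+'0.npz',P=cloud(c),f=c['frame'])
E
```

```text
pics
{'clock': 0.0, 'joints': [-1.401, 0.3, 1.522, -0.0, 1.321, -0.067], 'eef_pos': [128.963, -534.352, 177.481], 'eef_rot': [-3.14, -0.0, 0.237], 'wrist_force': [-0.214, -0.479, 0.96], 'moment': [-0.027, 0.035, -0.01], 'finger_force': 0.0, 'finger_gap': 94.217}
top 367.5361611265396 322.6761558971353 199.3077763397522 [ 465.02958949   41.33012524 1282.35153557] [-3.02817064  0.02113122 -1.54404242]
scene 447.7668373346999 325.2531583845302 200.87308668736878 [1416.60020122  -62.28003681 1107.63306752] [-2.42671724  0.00993312  1.41954412]
```

View pics/top0.png

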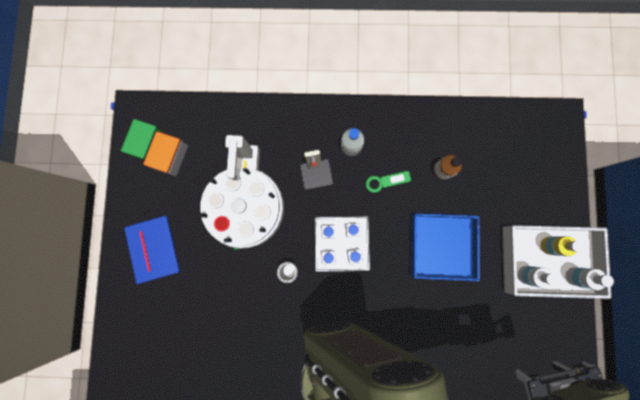

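View pics/scene0.png

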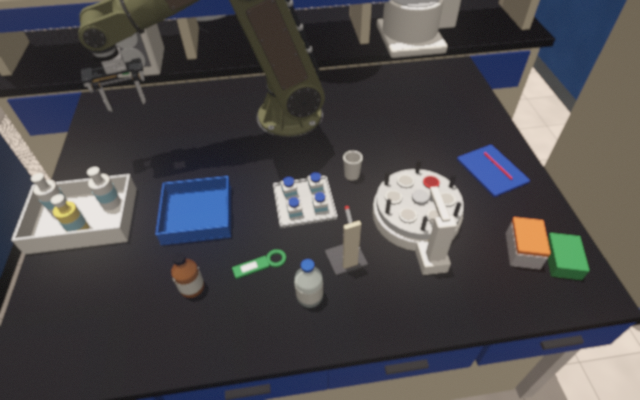

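Top view: four jars at about (328,231), (352,229), (327,258) and (355,257). The tote is at (446,247), the tag eye at (374,184), and the red dish at (221,223) on the turret at (240,207). The peg stand is at (315,170). Now I'll measure them.

```bash
python3 - <<'E'
from h import *
d=np.load('top0.npz');P=d['P'];f=d['f']
hsv=cv2.cvtColor(f,cv2.COLOR_BGR2HSV)
def roi(u0,u1,v0,v1):
    m=np.zeros(f.shape[:2],bool); m[v0:v1,u0:u1]=1; return m
Z=P[...,2]
def rep(n,m,rect=True):
    q=P[m&np.isfinite(Z)]
    r=cv2.minAreaRect(q[:,:2].astype(np.float32)) if len(q)>4 else None
    print(n,len(q),np.round(q.mean(0),1),'z',np.round(np.percentile(q[:,2],[2,50,98]),0),'rect',r)
for n,u,v in(('a',328,231),('b',352,229),('c',327,258),('d',355,257)):
    m=roi(u-12,u+13,v-12,v+13)&(Z>30); rep('jar'+n,m)
    rep(' cap',m&(Z>53))
rep('tray',roi(310,375,212,276)&(Z>8)&(Z<25))
rep('tote',roi(405,490,205,290)&(Z>40)&(Z<62))
g=(hsv[...,0]>45)&(hsv[...,0]<85)&(hsv[...,1]>90)
rep('tag',roi(355,420,160,200)&((Z>5)&(Z<25)))
rep('ring',roi(362,385,172,195)&g)
rep('turret disc',roi(195,290,160,255)&(Z>70)&(Z<87))
rep('posts',roi(195,290,160,255)&(Z>120)&(Z<145))
rep('base',roi(195,290,160,255)&(Z>30)&(Z<55))
red=((hsv[...,0]<8)|(hsv[...,0]>172))&(hsv[...,1]>120)
rep('red',roi(205,240,210,240)&red)
rep('standbase',roi(295,335,150,195)&(Z>6)&(Z<20))
rep('board',roi(295,335,140,195)&(Z>185)&(Z<210))
rep('pegtip',roi(295,335,140,195)&red)
for n,r in(('amber',(430,465,145,185)),('bluecap',(340,368,125,160)),('beaker',(275,300,258,285))): rep(n,roi(*r)&(Z>30))
def crop(n,u0,u1,v0,v1,s): cv2.imwrite(n,cv2.resize(f[v0:v1,u0:u1],None,fx=s,fy=s,interpolation=cv2.INTER_CUBIC))
crop('pics/c0.png',190,390,125,275,4)
E
```

```text
jara 169 [495.1  50.3  57.9] z [45. 62. 69.] rect ((495.3013000488281, 50.51777648925781), (40.00541305541992, 40.46894073486328), 1.5220898389816284)
 cap 101 [496.2  50.   63.6] z [53. 64. 69.] rect ((498.04071044921875, 49.589046478271484), (36.48906707763672, 36.40642166137695), 12.65242862701416)
jarb 178 [504.3 -31.3  56.7] z [36. 60. 69.] rect ((505.75787353515625, -31.676328659057617), (43.95974349975586, 43.78083419799805), 2.802837610244751)
 cap 100 [504.  -31.8  63.6] z [54. 64. 69.] rect ((505.6171875, -32.303916931152344), (36.6485481262207, 39.616966247558594), 1.8958970308303833)
jarc 179 [410.8  47.9  57.4] z [37. 61. 68.] rect ((410.17523193359375, 48.421417236328125), (43.94244384765625, 43.868019104003906), 6.09273099899292)
 cap 102 [410.3  48.   64. ] z [55. 64. 69.] rect ((409.80389404296875, 49.79906463623047), (32.94708251953125, 36.405513763427734), 1.7559995651245117)
jard 185 [417.  -38.6  56.9] z [35. 61. 69.] rect ((416.551025390625, -39.713043212890625), (44.429439544677734, 44.31349182128906), 11.781371116638184)
 cap 104 [416.6 -40.1  64. ] z [53. 65.
[... 1559 characters left out ...]
02.70899963378906), (25.122547149658203, 43.10739517211914), 10.556534767150879)
pegtip 13 [692.   96.4 212.7] z [ 90. 227. 230.] rect ((703.6289672851562, 97.08207702636719), (37.32798385620117, 8.962491035461426), 2.170851707458496)
amber 477 [ 715.7 -334.1  102. ] z [ 35. 104. 153.] rect ((721.0408935546875, -342.1537170410156), (67.76138305664062, 61.68646240234375), 40.555641174316406)
bluecap 463 [789.8 -20.  111.9] z [ 35. 112. 163.] rect ((800.5559692382812, -21.761688232421875), (69.87421417236328, 69.7106704711914), 25.372549057006836)
beaker 157 [358.2 184.6  70.9] z [34. 79. 89.] rect ((361.99114990234375, 179.84921264648438), (59.2177734375, 59.4247932434082), 65.35725402832031)
```

View pics/c0.png

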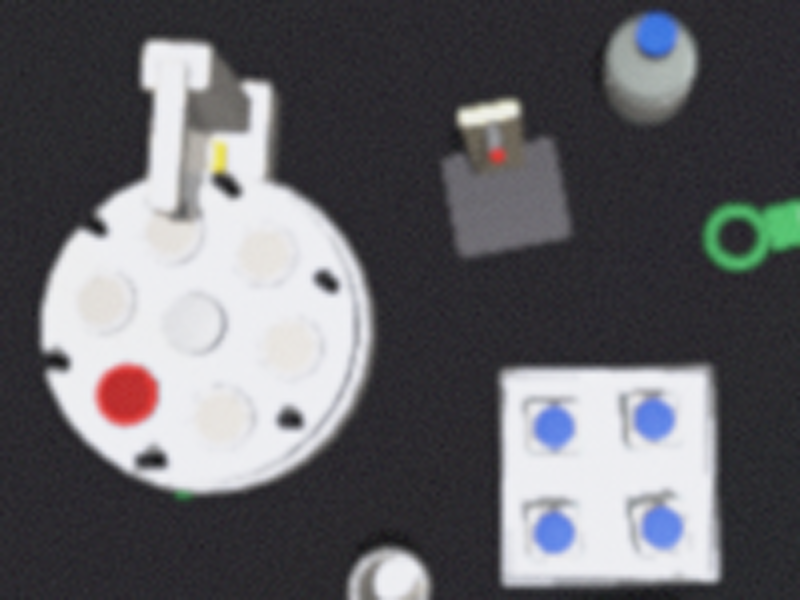

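The crop shows the red dish at crop pixel (127,394) and the turret centre at about (197,325). The spout arm runs from (185,60) to (178,210), so the red dish is about 120° anticlockwise of the spout. The four jars stand apart and nearly square to the tray. I'll go over the tray for a wrist view.

Request:
move_arm(moves=[[0.446, -0.448, -0.1, -1.334], [0.446, -0.448, -0.1, -1.334], [0.446, -0.448, -0.1, -1.334], [0.446, -0.448, -0.1, -1.334], [0.446, -0.448, -0.1, -1.334], [0.446, -0.448, -0.1, -1.334], [0.446, -0.448, -0.1, -1.334], [0.446, -0.448, -0.1, -1.334], [0.446, -0.448, -0.1, -1.334], [0.446, -0.448, -0.1, -1.334], [0.446, -0.448, -0.1, -1.334], [0.446, -0.448, -0.1, -1.334]], jaw=0.066, squeeze=20)

```text
clock: 1.3
eef_pos: [437.5, -26.2, 272.1]
eef_rot: [3.141, 0.0, 1.571]
wrist_force: [-0.6, -1.6, -0.8]
finger_gap: 66.1
finger_force: 0.0
```

```bash
cat >> h.py <<'E'
def go(x,y,z,yaw=None,s=None):
    "shift/turn in the tool frame from the present pose to a world TCP pose, tool down"
    s=s or manip.read_state(); Rm=R.from_euler('xyz',s['eef_rot']).as_matrix()
    d=Rm.T@(np.array([x,y,z])-s['eef_pos'])/1000
    t=0 if yaw is None else -((yaw-s['eef_rot'][2]+np.pi)%(2*np.pi)-np.pi)
    print('->',(x,y,z),np.round(np.r_[d,t],4).tolist(),'rows',int(np.ceil(np.linalg.norm(d)/.05)),int(np.ceil(abs(t)/.15)))
E
python3 - <<'E'
from h import *
st(); c=cam('wrist'); print(c['fx'],c['origin'],c['orientation']); cv2.imwrite('pics/w0.png',c['frame']); np.savez('w0.npz',P=cloud(c),f=c['frame'])
E
```

```text
{'clock': 1.3, 'joints': [-0.143, -0.015, 1.663, -0.0, 1.494, -0.144], 'eef_pos': [437.461, -26.152, 272.122], 'eef_rot': [3.141, 0.0, 1.571], 'wrist_force': [-0.553, -1.603, -0.772], 'moment': [-0.097, -0.096, -0.02], 'finger_force': 0.0, 'finger_gap': 66.143}
349.0780636921616 [437.39380246  57.6596985  478.79574993] [ 2.85341987e+00  4.76729731e-04 -1.16969041e-03]
```

View pics/w0.png

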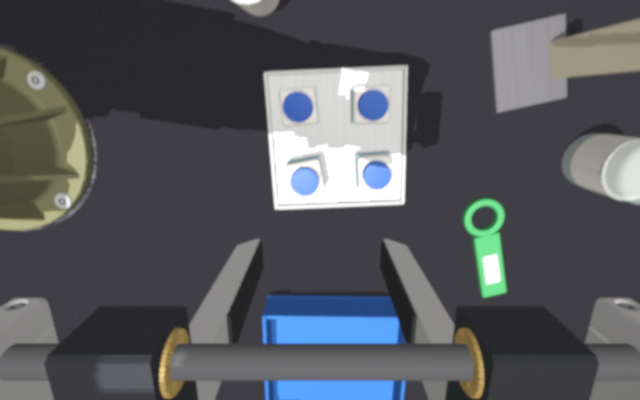

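The wrist view shows four jars, with caps at (297,106), (373,104), (305,181) and (376,175). The tag eye is at (484,217), and the tote is below. Next I'll fit the jar poses.

```bash
python3 - <<'E'
from h import *
d=np.load('w0.npz');P=d['P'];Z=P[...,2];f=d['f']
t=np.load('top0.npz')
for (u,v),c0 in zip(((297,106),(373,104),(305,181),(376,175)),'cadb'):
    m=np.zeros(Z.shape,bool);m[v-28:v+29,u-28:u+29]=1
    cap=P[m&(Z>54)&(Z<72)]; b=P[m&(Z>38)&(Z<54)]
    c=np.median(cap,0) if 0 else (np.percentile(cap,2,axis=0)+np.percentile(cap,98,axis=0))/2
    al=P[m&(Z>38)]
    r=cv2.minAreaRect(al[:,:2].astype(np.float32))
    # combine with top cloud
    T=t['P'];q=T[(T[...,2]>38)&(abs(T[...,0]-c[0])<35)&(abs(T[...,1]-c[1])<35)]
    A=np.vstack([al,q])
    # yaw by min robust box
    best=min((sum(np.ptp(np.percentile((B[:,:2]@np.array([[np.cos(a),-np.sin(a)],[np.sin(a),np.cos(a)]])),[3,97],axis=0),axis=0).sum() for B in(al,)),a) for a in np.radians(np.arange(-45,45,1)))
    print(c0,'cap',np.round(c,1),len(cap),len(b),'rect',np.round(r[0],1),np.round(r[1],1),round(r[2],1),'yaw',round(np.degrees(best[1])))
m=(Z>44)&(Z<62)&(P[...,1]<-200); 
if m.sum()>10: print('tote', cv2.minAreaRect(P[m][:,:2].astype(np.float32)))
m=(Z>8)&(Z<20)&(abs(P[...,0]-455)<110)&(abs(P[...,1])<110); print('tray', cv2.minAreaRect(P[m][:,:2].astype(np.float32)))
h=cv2.cvtColor(f,cv2.COLOR_BGR2HSV); g=(h[...,0]>45)&(h[...,0]<85)&(h[...,1]>90)
q=P[g&(Z>4)]; print('tag',len(q),np.round(q.mean(0),1),cv2.minAreaRect(q[:,:2].astype(np.float32)))
cv2.imwrite('pics/w0c.png',cv2.resize(f[50:230,250:430],None,fx=3.3,fy=3.3,interpolation=cv2.INTER_CUBIC))
E
```

```text
c cap [409.5  48.6  63.7] 769 617 rect [409.3  48.6] [44.1 43.9] 5.5 yaw 2
a cap [495.4  50.7  62.6] 791 623 rect [496.1  50.6] [44.2 43.9] 1.4 yaw 1
d cap [416.1 -39.   61.6] 677 522 rect [415.9 -39.7] [44.  44.3] 10.8 yaw 11
b cap [503.8 -31.2  60.9] 692 538 rect [504.3 -31.7] [44.1 44.2] 4.7 yaw 7
tote ((456.2391052246094, -310.00299072265625), (154.09689331054688, 210.06954956054688), 89.57229614257812)
tray ((457.793701171875, 3.8810806274414062), (180.21153259277344, 180.11923217773438), 2.391327381134033)
tag 1830 [ 675.2 -144.    10.9] ((677.8056030273438, -152.46253967285156), (54.9654541015625, 154.5179901123047), 13.227975845336914)
```

View pics/w0c.png

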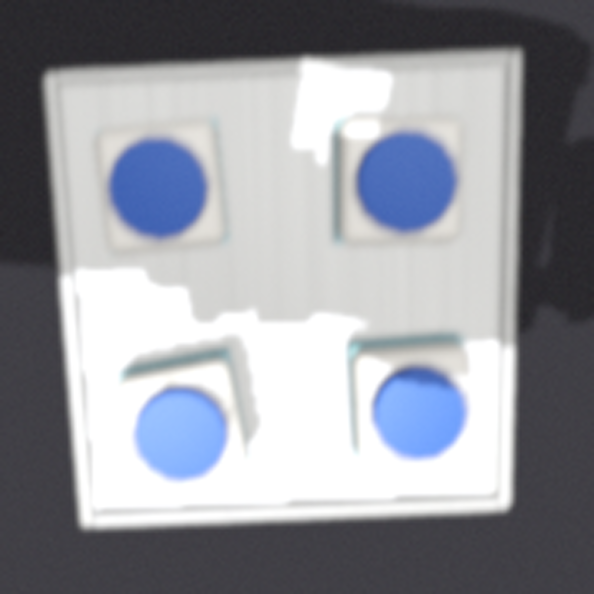

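```bash
python3 - <<'E'
from h import *
s=st(); go(416,-39.6,80,np.radians(100.8)); go(416,-39.6,13,np.radians(100.8))
E
```

```text
{'clock': 1.35, 'joints': [-0.133, -0.011, 1.657, 0.002, 1.494, -0.137], 'eef_pos': [440.009, -21.319, 272.879], 'eef_rot': [3.14, -0.001, 1.575], 'wrist_force': [0.937, 1.483, -0.32], 'moment': [0.053, -0.121, 0.008], 'finger_force': 0.0, 'finger_gap': 65.734}
-> (416, -39.6, 80) [-0.0185, -0.0244, 0.1928, -0.1846] rows 4 2
-> (416, -39.6, 13) [-0.0186, -0.0245, 0.2598, -0.1846] rows 6 2
```

Request:
move_arm(moves=[[-0.0185, -0.0244, 0.05, -0.185], [-0.0185, -0.0244, 0.1, -0.185], [-0.0185, -0.0244, 0.15, -0.185], [-0.0185, -0.0244, 0.19, -0.185], [-0.0185, -0.0244, 0.19, -0.185], [-0.0185, -0.0244, 0.19, -0.185]])

```text
clock: 1.95
eef_pos: [412.8, -46.9, 82.9]
eef_rot: [-3.141, -0.0, 1.756]
wrist_force: [0.4, -0.7, 1.3]
finger_gap: 65.8
finger_force: 0.0
```

```bash
python3 - <<'E'
from h import *
s=st(); go(416,-39.6,13,np.radians(100.8))
E
```

```text
{'clock': 1.95, 'joints': [-0.201, 0.115, 1.986, 0.0, 1.041, -0.386], 'eef_pos': [412.827, -46.88, 82.882], 'eef_rot': [-3.141, -0.0, 1.756], 'wrist_force': [0.35, -0.707, 1.256], 'moment': [-0.048, -0.063, -0.007], 'finger_force': 0.0, 'finger_gap': 65.816}
-> (416, -39.6, 13) [0.0066, 0.0045, 0.0699, -0.0035] rows 2 1
```

Request:
move_arm(moves=[[0.0066, 0.0045, 0.01, 0], [0.0066, 0.0045, 0.03, 0], [0.0066, 0.0045, 0.05, 0], [0.0066, 0.0045, 0.0695, 0], [0.0066, 0.0045, 0.0695, 0], [0.0066, 0.0045, 0.0695, 0]])

```text
clock: 2.55
eef_pos: [416.7, -39.3, 13.6]
eef_rot: [3.14, 0.001, 1.756]
wrist_force: [0.7, 0.1, -0.0]
finger_gap: 66.1
finger_force: 0.0
```

Request:
move_arm(moves=[[0, 0, 0, 0], [0, 0, 0, 0], [0, 0, 0, 0], [0, 0, 0, 0], [0, 0, 0, 0], [0, 0, -0.04, 0], [0, 0, -0.09, 0], [0, 0, -0.09, 0], [0, 0, -0.09, 0]], jaw=0.03, squeeze=20)

```text
clock: 3.45
eef_pos: [416.0, -39.5, 102.6]
eef_rot: [3.14, 0.001, 1.756]
wrist_force: [-1.5, 0.3, -0.9]
finger_gap: 43.7
finger_force: 20.0
```

```bash
python3 - <<'E'
from h import *
s=st(); go(411,-294,103,np.radians(90))
E
```

```text
{'clock': 3.45, 'joints': [-0.182, 0.089, 1.962, -0.0, 1.089, -0.367], 'eef_pos': [415.964, -39.519, 102.608], 'eef_rot': [3.14, 0.001, 1.756], 'wrist_force': [-1.451, 0.339, -0.864], 'moment': [0.027, -0.078, 0.055], 'finger_force': 19.994, 'finger_gap': 43.749}
-> (411, -294, 103) [-0.2492, -0.0517, -0.0003, 0.185] rows 6 2
```

Request:
move_arm(moves=[[-0.2492, -0.0517, 0, 0.185], [-0.2492, -0.0517, 0, 0.185], [-0.2492, -0.0517, 0, 0.185], [-0.2492, -0.0517, 0, 0.185], [-0.2492, -0.0517, 0, 0.185], [-0.2492, -0.0517, 0, 0.185], [-0.2492, -0.0517, 0, 0.185], [-0.2492, -0.0517, 0.04, 0.185], [-0.2492, -0.0517, 0.07, 0.185], [-0.2492, -0.0517, 0.0875, 0.185], [-0.2492, -0.0517, 0.0875, 0.185], [-0.2492, -0.0517, 0.0875, 0.185]])

```text
clock: 4.65
eef_pos: [410.7, -292.4, 14.2]
eef_rot: [-3.14, -0.001, 1.572]
wrist_force: [0.2, 0.2, -1.0]
finger_gap: 43.7
finger_force: 20.0
```

Request:
move_arm(moves=[[0, 0, 0, 0], [0, 0, 0, 0], [0, 0, 0, 0], [0, 0, -0.04, 0], [0, 0, -0.08, 0], [0, 0, -0.09, 0], [0, 0, -0.09, 0]], jaw=0.064)

```text
clock: 5.35
eef_pos: [411.4, -294.4, 106.3]
eef_rot: [3.139, 0.002, 1.571]
wrist_force: [-1.1, 0.2, -1.3]
finger_gap: 63.9
finger_force: 0.0
```

```bash
python3 - <<'E'
from h import *
s=st(); go(504,-31.6,103,np.radians(94.7)); go(504,-31.6,13,np.radians(94.7))
E
```

```text
{'clock': 5.35, 'joints': [-0.694, 0.274, 1.731, 0.0, 1.133, -0.694], 'eef_pos': [411.386, -294.422, 106.277], 'eef_rot': [3.139, 0.002, 1.571], 'wrist_force': [-1.098, 0.185, -1.344], 'moment': [-0.062, -0.07, 0.022], 'finger_force': 0.0, 'finger_gap': 63.914}
-> (504, -31.6, 103) [0.2628, 0.0926, 0.003, -0.082] rows 6 1
-> (504, -31.6, 13) [0.263, 0.0924, 0.093, -0.082] rows 6 1
```

```bash
cat >> h.py <<'E'
def jars():
    c=cam('top');P=cloud(c);h=cv2.cvtColor(c['frame'],cv2.COLOR_BGR2HSV);Z=P[...,2]
    # bodies above tray/tote floor, blue caps
    m=((Z>52)&(Z<72)&(h[...,0]>100)&(h[...,0]<128)&(h[...,1]>80)&(P[...,0]>330)&(P[...,0]<620)&(abs(P[...,1])<150)).astype(np.uint8)
    n,l,s,_=cv2.connectedComponentsWithStats(m)
    for i in range(1,n):
        if s[i,4]>20:
            q=P[l==i]; ctr=q.mean(0); b=P[(Z>36)&(Z<80)&(np.hypot(P[...,0]-ctr[0],P[...,1]-ctr[1])<36)]
            r=cv2.minAreaRect(b[:,:2].astype(np.float32)); print('cap',s[i,4],np.round(ctr,1),np.round(r[0],1),np.round(r[1],1),round(r[2],1))
E
python3 - <<'E'
from h import *
jars()
E
```

```text
cap 75 [505.7 -32.   64.4] [505.5 -31.7] [43.1 43.7] 2.4
cap 74 [497.2  50.   64.7] [495.3  50.5] [40.1 40.3] 1.4
cap 75 [411.2  48.   65. ] [410.9  46.8] [43.  43.3] 1.9
```

Nothing has moved. Next is jar b.

Request:
move_arm(moves=[[0.263, 0.0926, 0, -0.082], [0.263, 0.0926, 0, -0.082], [0.263, 0.0926, 0, -0.082], [0.263, 0.0926, 0, -0.082], [0.263, 0.0926, 0, -0.082], [0.263, 0.0926, 0, -0.082], [0.263, 0.0926, 0, -0.082], [0.263, 0.0926, 0.03, -0.082], [0.263, 0.0926, 0.06, -0.082], [0.263, 0.0926, 0.0925, -0.082], [0.263, 0.0926, 0.0925, -0.082], [0.263, 0.0926, 0.0925, -0.082]])

```text
clock: 6.6
eef_pos: [502.9, -31.4, 12.1]
eef_rot: [-3.14, -0.0, 1.652]
wrist_force: [0.7, -0.4, 1.1]
finger_gap: 64.0
finger_force: 0.0
```

Request:
move_arm(moves=[[0, 0, 0, 0], [0, 0, 0, 0], [0, 0, 0, 0], [0, 0, 0, 0], [0, 0, 0, 0], [0, 0, -0.04, 0], [0, 0, -0.09, 0], [0, 0, -0.09, 0], [0, 0, -0.09, 0]], jaw=0.03)

```text
clock: 7.5
eef_pos: [503.7, -30.9, 103.0]
eef_rot: [3.14, 0.0, 1.653]
wrist_force: [-0.8, -0.5, -1.0]
finger_gap: 43.5
finger_force: 20.0
```

```bash
python3 - <<'E'
from h import *
s=st(); go(503,-294,103,np.radians(90))
E
```

```text
{'clock': 7.5, 'joints': [-0.134, 0.276, 1.736, -0.0, 1.127, -0.216], 'eef_pos': [503.68, -30.934, 103.006], 'eef_rot': [3.14, 0.0, 1.653], 'wrist_force': [-0.783, -0.462, -0.989], 'moment': [-0.047, -0.073, -0.002], 'finger_force': 19.999, 'finger_gap': 43.494}
-> (503, -294, 103) [-0.2621, -0.0223, 0.0001, 0.0821] rows 6 1
```

Request:
move_arm(moves=[[-0.2621, -0.0223, 0, 0.082], [-0.2621, -0.0223, 0, 0.082], [-0.2621, -0.0223, 0, 0.082], [-0.2621, -0.0223, 0, 0.082], [-0.2621, -0.0223, 0, 0.082], [-0.2621, -0.0223, 0, 0.082], [-0.2621, -0.0223, 0, 0.082], [-0.2621, -0.0223, 0.04, 0.082], [-0.2621, -0.0223, 0.07, 0.082], [-0.2621, -0.0223, 0.088, 0.082], [-0.2621, -0.0223, 0.088, 0.082], [-0.2621, -0.0223, 0.088, 0.082]])

```text
clock: 8.7
eef_pos: [502.5, -292.3, 13.7]
eef_rot: [-3.14, -0.001, 1.572]
wrist_force: [1.0, 0.2, -0.9]
finger_gap: 43.7
finger_force: 20.0
```

Request:
move_arm(moves=[[0, 0, 0, 0], [0, 0, 0, 0], [0, 0, 0, 0], [0, 0, -0.04, 0], [0, 0, -0.08, 0], [0, 0, -0.09, 0], [0, 0, -0.09, 0]], jaw=0.064)

```text
clock: 9.4
eef_pos: [503.3, -294.4, 106.0]
eef_rot: [3.139, 0.002, 1.571]
wrist_force: [0.2, -0.6, -0.5]
finger_gap: 64.0
finger_force: 0.0
```

```bash
python3 - <<'E'
from h import *
s=st(); go(409.4,48.6,103,np.radians(95)); go(496,50.6,103,np.radians(91.4)); jars()
E
```

```text
{'clock': 9.4, 'joints': [-0.592, 0.436, 1.508, 0.0, 1.193, -0.592], 'eef_pos': [503.293, -294.389, 105.986], 'eef_rot': [3.139, 0.002, 1.571], 'wrist_force': [0.167, -0.584, -0.476], 'moment': [0.04, -0.071, 0.07], 'finger_force': 0.0, 'finger_gap': 64.014}
-> (409.4, 48.6, 103) [0.343, -0.0939, 0.0021, -0.0873] rows 8 1
-> (496, 50.6, 103) [0.345, -0.0073, 0.0023, -0.0245] rows 7 1
cap 74 [497.2  50.   64.8] [495.3  50.4] [40.  40.3] 1.5
cap 74 [411.4  48.   64.6] [411.   48.3] [43.1 39.9] 1.3
```

Request:
move_arm(moves=[[0.343, -0.094, 0, -0.087], [0.343, -0.094, 0, -0.087], [0.343, -0.094, 0, -0.087], [0.343, -0.094, 0, -0.087], [0.343, -0.094, 0, -0.087], [0.343, -0.094, 0, -0.087], [0.343, -0.094, 0, -0.087], [0.343, -0.094, 0, -0.087], [0.343, -0.094, 0.03, -0.087], [0.343, -0.094, 0.06, -0.087], [0.343, -0.094, 0.092, -0.087], [0.343, -0.094, 0.092, -0.087]])

```text
clock: 10.65
eef_pos: [405.6, 48.5, 8.5]
eef_rot: [-3.134, -0.0, 1.657]
wrist_force: [-1.0, -0.8, 0.5]
finger_gap: 63.6
finger_force: 0.0
```

Request:
move_arm(moves=[[0, 0, 0, 0], [0, 0, 0, 0], [0, 0, 0, 0], [0, 0, 0, 0], [0, 0, 0, 0], [0, 0, -0.04, 0], [0, 0, -0.09, 0], [0, 0, -0.09, 0], [0, 0, -0.09, 0]], jaw=0.03)

```text
clock: 11.55
eef_pos: [409.0, 49.1, 103.1]
eef_rot: [3.139, 0.0, 1.658]
wrist_force: [-0.7, -0.1, -1.0]
finger_gap: 29.4
finger_force: 0.0
```

```bash
python3 - <<'E'
from h import *
s=st(); go(411,-386,103,np.radians(90))
E
```

```text
{'clock': 11.55, 'joints': [0.03, 0.075, 1.976, 0.0, 1.088, -0.057], 'eef_pos': [409.007, 49.05, 103.074], 'eef_rot': [3.139, 0.0, 1.658], 'wrist_force': [-0.697, -0.068, -0.99], 'moment': [-0.062, -0.014, -0.015], 'finger_force': 0.0, 'finger_gap': 29.416}
-> (411, -386, 103) [-0.4336, -0.0359, 0.0, 0.0871] rows 9 1
```

The grasp closed on nothing, so the jar may have been knocked aside. I'll look.

```bash
python3 - <<'E'
from h import *
jars()
c=cam('scene'); cv2.imwrite('pics/s1.png',cv2.resize(c['frame'][100:300,130:430],None,fx=2.6,fy=2.6,interpolation=cv2.INTER_CUBIC))
E
```

```text
(no output)
```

View pics/s1.png

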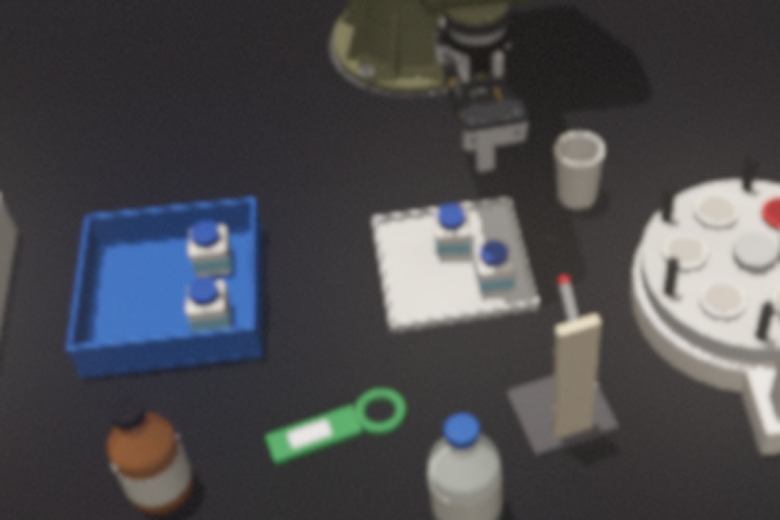

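One jar has moved: it stands upright in the tray at crop pixel (453,230), near the other at (495,268). I'll back off and measure again.

Request:
move_arm(moves=[[0, 0, -0.05, 0], [-0.03, 0.02, -0.1, 0.087], [-0.08, 0.03, -0.15, 0.087], [-0.12, 0.03, -0.17, 0.087], [-0.12, 0.03, -0.17, 0.087], [-0.12, 0.03, -0.17, 0.087], [-0.12, 0.03, -0.17, 0.087]], jaw=0.066)

```text
clock: 12.35
eef_pos: [448.6, -67.7, 270.7]
eef_rot: [-3.139, -0.001, 1.57]
wrist_force: [-1.0, 0.3, -1.3]
finger_gap: 65.8
finger_force: 0.0
```

```bash
cat >> h.py <<'E'
def wjars():
    c=cam('wrist');P=cloud(c);h=cv2.cvtColor(c['frame'],cv2.COLOR_BGR2HSV);Z=P[...,2]
    cv2.imwrite('pics/wj.png',c['frame'])
    m=((Z>52)&(Z<72)&(h[...,0]>100)&(h[...,0]<128)&(h[...,1]>80)&(abs(P[...,1])<190)).astype(np.uint8)
    n,l,s,_=cv2.connectedComponentsWithStats(m)
    cs=[P[l==i].mean(0) for i in range(1,n) if s[i,4]>150]
    for ctr in cs:
        near=np.hypot(P[...,0]-ctr[0],P[...,1]-ctr[1])<33
        for o in cs: near&=np.hypot(P[...,0]-ctr[0],P[...,1]-ctr[1])<=np.hypot(P[...,0]-o[0],P[...,1]-o[1])
        b=P[(Z>38)&(Z<80)&near]
        r=cv2.minAreaRect(b[:,:2].astype(np.float32)); print('cap',np.round(ctr,1),np.round(r[0],1),np.round(r[1],1),round(r[2],1))
E
python3 - <<'E'
from h import *
st(); wjars()
E
```

```text
{'clock': 12.35, 'joints': [-0.231, 0.024, 1.627, 0.0, 1.493, -0.23], 'eef_pos': [448.587, -67.736, 270.687], 'eef_rot': [-3.139, -0.001, 1.57], 'wrist_force': [-1.048, 0.261, -1.288], 'moment': [-0.078, -0.058, -0.007], 'finger_force': 0.0, 'finger_gap': 65.806}
cap [495.6  50.1  63.9] [496.2  50.6] [44.4 43.5] 0.1
cap [429.2   6.8  63.9] [429.4   7. ] [43.9 43.9] 84.1
```

View pics/wj.png

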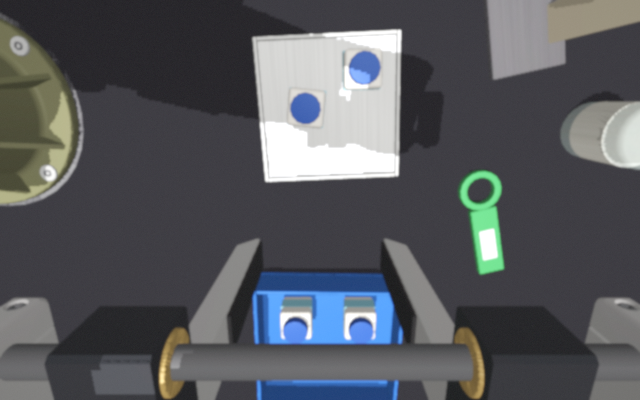

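The displaced jar stands at (305,107), which is world (429,7) with yaw −6°. The other is unchanged at (364,67).

```bash
python3 - <<'E'
from h import *
go(429.3,7,13,np.radians(84.5))
E
```

```text
-> (429.3, 7, 13) [0.074, -0.0185, 0.2577, 0.0961] rows 6 1
```

Request:
move_arm(moves=[[0.04, -0.018, 0, 0.096], [0.074, -0.0187, 0.01, 0.096], [0.074, -0.0187, 0.06, 0.096], [0.074, -0.0187, 0.1, 0.096], [0.074, -0.0187, 0.14, 0.096], [0.074, -0.0187, 0.17, 0.096], [0.074, -0.0187, 0.2, 0.096], [0.074, -0.0187, 0.23, 0.096], [0.074, -0.0187, 0.258, 0.096], [0.074, -0.0187, 0.258, 0.096], [0.074, -0.0187, 0.258, 0.096]])

```text
clock: 13.5
eef_pos: [429.7, 6.8, 14.3]
eef_rot: [-3.14, -0.0, 1.476]
wrist_force: [-0.1, -0.1, 0.2]
finger_gap: 65.9
finger_force: 0.0
```

Request:
move_arm(moves=[[0, 0, 0, 0], [0, 0, 0, 0], [0, 0, 0, 0], [0, 0, 0, 0], [0, 0, 0, 0], [0, 0, -0.04, 0], [0, 0, -0.09, 0], [0, 0, -0.09, 0], [0, 0, -0.09, 0]], jaw=0.03)

```text
clock: 14.4
eef_pos: [430.6, 6.0, 104.9]
eef_rot: [3.139, -0.0, 1.475]
wrist_force: [-0.2, -1.1, -1.3]
finger_gap: 43.8
finger_force: 20.0
```

```bash
python3 - <<'E'
from h import *
s=st(); go(411,-386,103,np.radians(90))
E
```

```text
{'clock': 14.4, 'joints': [-0.071, 0.114, 1.928, -0.0, 1.097, 0.025], 'eef_pos': [430.563, 6.031, 104.904], 'eef_rot': [3.139, -0.0, 1.475], 'wrist_force': [-0.166, -1.092, -1.295], 'moment': [-0.075, -0.099, -0.034], 'finger_force': 20.0, 'finger_gap': 43.785}
-> (411, -386, 103) [-0.3921, 0.0181, 0.0019, -0.0961] rows 8 1
```

Request:
move_arm(moves=[[-0.392, 0.018, 0, -0.096], [-0.392, 0.018, 0, -0.096], [-0.392, 0.018, 0, -0.096], [-0.392, 0.018, 0, -0.096], [-0.392, 0.018, 0, -0.096], [-0.392, 0.018, 0, -0.096], [-0.392, 0.018, 0, -0.096], [-0.392, 0.018, 0, -0.096], [-0.392, 0.018, 0, -0.096], [-0.392, 0.018, 0.04, -0.096], [-0.392, 0.018, 0.07, -0.096], [-0.392, 0.018, 0.07, -0.096]])

```text
clock: 15.6
eef_pos: [408.4, -383.1, 29.3]
eef_rot: [-3.135, -0.007, 1.571]
wrist_force: [-0.3, 0.2, -0.9]
finger_gap: 43.5
finger_force: 20.0
```

Request:
move_arm(moves=[[0, 0, 0.01, 0], [0, 0, 0.019, 0], [0, 0, 0.019, 0], [0, 0, 0.019, 0]])

```text
clock: 16.0
eef_pos: [410.9, -386.0, 15.8]
eef_rot: [3.141, 0.001, 1.571]
wrist_force: [0.7, 0.5, -1.5]
finger_gap: 43.5
finger_force: 20.0
```

Request:
move_arm(moves=[[0, 0, 0, 0], [0, 0, 0, 0], [0, 0, 0, 0], [0, 0, -0.04, 0], [0, 0, -0.08, 0], [0, 0, -0.09, 0], [0, 0, -0.09, 0]], jaw=0.064)

```text
clock: 16.7
eef_pos: [411.1, -386.4, 106.8]
eef_rot: [3.139, 0.002, 1.571]
wrist_force: [-0.6, 0.2, -1.1]
finger_gap: 64.3
finger_force: 0.0
```

```bash
python3 - <<'E'
from h import *
s=st(); go(496,50.6,103,np.radians(91)); jars()
E
```

```text
{'clock': 16.7, 'joints': [-0.819, 0.396, 1.564, 0.0, 1.178, -0.819], 'eef_pos': [411.093, -386.399, 106.8], 'eef_rot': [3.139, 0.002, 1.571], 'wrist_force': [-0.608, 0.155, -1.102], 'moment': [-0.051, -0.114, -0.018], 'finger_force': 0.0, 'finger_gap': 64.339}
-> (496, 50.6, 103) [0.437, 0.0849, 0.003, -0.0174] rows 9 1
cap 75 [497.1  50.2  64.9] [495.4  50.4] [40.1 40.2] 1.5
```

Request:
move_arm(moves=[[0.437, 0.085, 0, -0.017], [0.437, 0.085, 0, -0.017], [0.437, 0.085, 0, -0.017], [0.437, 0.085, 0, -0.017], [0.437, 0.085, 0, -0.017], [0.437, 0.085, 0, -0.017], [0.437, 0.085, 0, -0.017], [0.437, 0.085, 0, -0.017], [0.437, 0.085, 0, -0.017], [0.437, 0.085, 0, -0.017], [0.437, 0.085, 0.03, -0.017], [0.437, 0.085, 0.03, -0.017]])

```text
clock: 17.95
eef_pos: [493.0, 50.9, 71.2]
eef_rot: [-3.134, 0.0, 1.588]
wrist_force: [0.8, -1.5, -0.1]
finger_gap: 63.9
finger_force: 0.0
```

Request:
move_arm(moves=[[0, 0, 0.03, 0], [0, 0, 0.063, 0], [0, 0, 0.063, 0], [0, 0, 0.063, 0]])

```text
clock: 18.35
eef_pos: [495.5, 50.7, 12.9]
eef_rot: [-3.14, 0.0, 1.587]
wrist_force: [-0.2, 0.2, 0.2]
finger_gap: 64.2
finger_force: 0.0
```

Request:
move_arm(moves=[[0, 0, 0, 0], [0, 0, 0, 0], [0, 0, 0, 0], [0, 0, 0, 0], [0, 0, 0, 0], [0, 0, -0.04, 0], [0, 0, -0.09, 0], [0, 0, -0.09, 0], [0, 0, -0.09, 0]], jaw=0.03)

```text
clock: 19.25
eef_pos: [495.9, 51.2, 103.0]
eef_rot: [3.14, -0.0, 1.588]
wrist_force: [0.1, 0.1, -2.1]
finger_gap: 43.9
finger_force: 20.0
```

```bash
python3 - <<'E'
from h import *
s=st(); go(503,-386,103,np.radians(90))
E
```

```text
{'clock': 19.25, 'joints': [0.029, 0.263, 1.753, 0.0, 1.123, 0.012], 'eef_pos': [495.855, 51.204, 103.016], 'eef_rot': [3.14, -0.0, 1.588], 'wrist_force': [0.082, 0.065, -2.103], 'moment': [-0.001, -0.089, 0.043], 'finger_force': 19.974, 'finger_gap': 43.901}
-> (503, -386, 103) [-0.4373, -0.0003, -0.0, 0.0171] rows 9 1
```

Request:
move_arm(moves=[[-0.437, 0, 0, 0.017], [-0.437, 0, 0, 0.017], [-0.437, 0, 0, 0.017], [-0.437, 0, 0, 0.017], [-0.437, 0, 0, 0.017], [-0.437, 0, 0, 0.017], [-0.437, 0, 0, 0.017], [-0.437, 0, 0, 0.017], [-0.437, 0, 0, 0.017], [-0.437, 0, 0, 0.017], [-0.437, 0, 0.04, 0.017], [-0.437, 0, 0.06, 0.017]])

```text
clock: 20.45
eef_pos: [501.5, -384.1, 38.0]
eef_rot: [-3.138, -0.003, 1.571]
wrist_force: [0.5, -0.4, -1.9]
finger_gap: 43.8
finger_force: 20.0
```

Request:
move_arm(moves=[[0, 0, 0.015, 0], [0, 0, 0.028, 0], [0, 0, 0.028, 0], [0, 0, 0.028, 0]])

```text
clock: 20.85
eef_pos: [503.2, -385.6, 14.4]
eef_rot: [3.141, 0.0, 1.571]
wrist_force: [-0.4, -0.4, -0.5]
finger_gap: 43.7
finger_force: 20.0
```

Request:
move_arm(moves=[[0, 0, 0, 0], [0, 0, 0, 0], [0, 0, 0, 0], [0, 0, -0.04, 0], [0, 0, -0.09, 0], [0, 0, -0.14, 0], [0.05, 0, -0.19, 0], [0.1, 0, -0.22, 0], [0.1, 0, -0.22, 0], [0.1, 0, -0.22, 0]], jaw=0.064)

```text
clock: 21.85
eef_pos: [504.0, -283.9, 237.7]
eef_rot: [3.137, 0.003, 1.573]
wrist_force: [0.4, -0.3, -0.3]
finger_gap: 63.9
finger_force: 0.0
```

```bash
python3 - <<'E'
from h import *
s=st(); 
c=cam('scene');f1=c['frame']
t=cam('top');P=cloud(t);f=t['frame'];Z=P[...,2]
m=(Z>118)&(Z<142)&(np.hypot(P[...,0]-571,P[...,1]-345)<130)&(np.hypot(P[...,0]-571,P[...,1]-345)>95)&(f.max(2)<110)
n,l,ss,_=cv2.connectedComponentsWithStats(m.astype(np.uint8))
C=np.array([571,345])
for i in range(1,n):
    if ss[i,4]>4:
        q=P[l==i]; w=q[q[:,2]>q[:,2].max()-8].mean(0); print('post',ss[i,4],np.round(w,1),round(np.hypot(*(w[:2]-C)),1),round(np.degrees(np.arctan2(*(w[:2]-C)[::-1])),1))
A=cv2.resize(f1[140:300,130:430],(640,341));B=cv2.resize(f[150:290,190:490],(640,299))
cv2.imwrite('pics/s2.png',cv2.resize(np.vstack([A,B]),(600,600)))
E
```

```text
{'clock': 21.85, 'joints': [-0.576, 0.324, 1.352, 0.0, 1.461, -0.579], 'eef_pos': [504.036, -283.942, 237.734], 'eef_rot': [3.137, 0.003, 1.573], 'wrist_force': [0.384, -0.278, -0.274], 'moment': [-0.106, -0.101, 0.036], 'finger_force': 0.0, 'finger_gap': 63.929}
post 12 [683.3 318.5 135.6] 115.4 -13.3
post 23 [649.6 429.8 136.7] 115.6 47.2
post 12 [606.9 233.4 135.7] 117.2 -72.2
post 25 [536.9 454.8 135.1] 115.0 107.3
post 13 [495.9 257.3 136.2] 115.5 -130.6
post 15 [459.9 367.5 136.4] 113.3 168.6
```

View pics/s2.png

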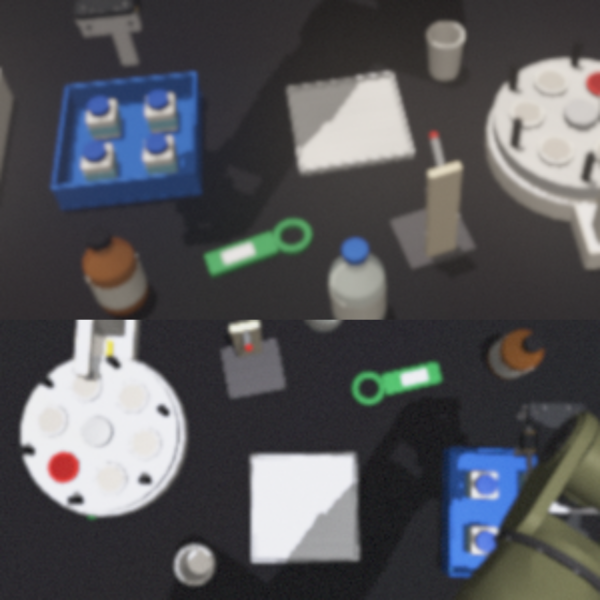

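All four jars stand upright in the tote. The posts are at 47.5° + 60°·k around (572, 343.5), and the red dish is 120° from home. I'll straddle the post at −72° (607,233) and walk it 120° clockwise on the near side.

```bash
python3 - <<'E'
from h import *
go(606.6,233.8,200,np.radians(117.5))
E
```

```text
-> (606.6, 233.8, 200) [0.5197, 0.1039, 0.0341, -0.4793] rows 11 4
```

Request:
move_arm(moves=[[0.52, 0.104, 0.034, -0.48], [0.52, 0.104, 0.034, -0.48], [0.52, 0.104, 0.034, -0.48], [0.52, 0.104, 0.034, -0.48], [0.52, 0.104, 0.034, -0.48], [0.52, 0.104, 0.034, -0.48], [0.52, 0.104, 0.034, -0.48], [0.52, 0.104, 0.034, -0.48], [0.52, 0.104, 0.034, -0.48], [0.52, 0.104, 0.034, -0.48], [0.52, 0.104, 0.034, -0.48], [0.52, 0.104, 0.034, -0.48]], jaw=0.036)

```text
clock: 23.15
eef_pos: [607.1, 236.6, 197.2]
eef_rot: [-3.138, -0.001, 2.053]
wrist_force: [-0.3, -1.0, -0.8]
finger_gap: 36.0
finger_force: 0.0
```

Request:
move_arm(moves=[[0, 0, 0, 0], [0, 0, 0, 0], [0, 0, 0, 0]])

```text
clock: 23.45
eef_pos: [607.3, 232.8, 200.3]
eef_rot: [-3.142, 0.0, 2.049]
wrist_force: [-0.9, 1.5, -0.3]
finger_gap: 35.8
finger_force: 0.0
```

```bash
python3 - <<'E'
from h import *
st(); go(606.6,233.8,101,np.radians(117.5))
c=cam('wrist'); cv2.imwrite('pics/w3.png',c['frame'])
E
```

```text
{'clock': 23.45, 'joints': [0.31, 0.516, 1.169, -0.0, 1.456, -0.168], 'eef_pos': [607.292, 232.764, 200.287], 'eef_rot': [-3.142, 0.0, 2.049], 'wrist_force': [-0.908, 1.513, -0.329], 'moment': [0.049, -0.073, 0.017], 'finger_force': 0.0, 'finger_gap': 35.826}
-> (606.6, 233.8, 101) [0.0012, -0.0001, 0.0993, -0.0017] rows 2 1
```

View pics/w3.png

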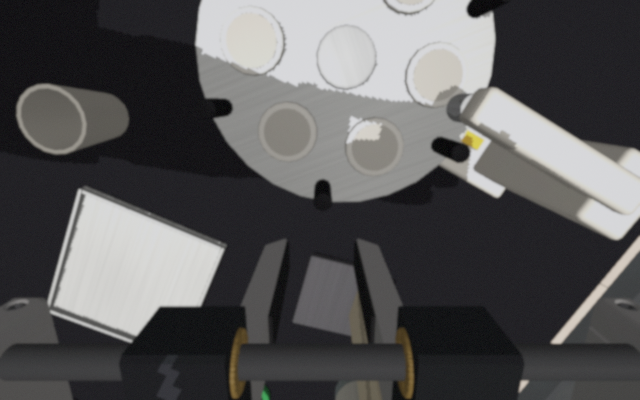

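The post tip at (322,190) lies on the midline between the fingers. I'll lower over it and compute the arc.

Request:
move_arm(moves=[[0.001, 0, 0.03, 0], [0.001, 0, 0.065, 0], [0.001, 0, 0.099, 0], [0.001, 0, 0.099, 0], [0.001, 0, 0.099, 0]])

```text
clock: 24.0
eef_pos: [607.0, 234.7, 102.5]
eef_rot: [3.141, 0.0, 2.05]
wrist_force: [0.2, 0.2, 0.5]
finger_gap: 36.0
finger_force: 0.0
```

```bash
cat > arc.py <<'E'
from h import *
C=np.array([572,343.5])
def arc(p0,yaw0,th0,th1,n):
    for k in range(1,n+1):
        th=np.radians(th0+(th1-th0)*k/n); p=C+115*np.array([np.cos(th),np.sin(th)])
        d=p-p0; x=np.array([np.cos(yaw0),np.sin(yaw0)]);y=np.array([np.sin(yaw0),-np.cos(yaw0)])
        print([round(float(v),3) for v in (d@x/1000,d@y/1000,0,-np.radians((th1-th0)*k/n))],end=', ')
    print()
E
python3 - <<'E'
from arc import *
s=st(); p=lambda t:C+115*np.array([np.cos(np.radians(t)),np.sin(np.radians(t))])
a=[-72.5,-115,-157,-194.5]
for i in range(3): arc(p(a[i]) if i else np.array(s['eef_pos'][:2]),np.radians(117.5+a[i]+72.5),a[i],a[i+1],11)
E
```

```text
{'clock': 24.0, 'joints': [0.313, 0.588, 1.289, 0.0, 1.264, -0.167], 'eef_pos': [606.952, 234.722, 102.495], 'eef_rot': [3.141, 0.0, 2.05], 'wrist_force': [0.171, 0.211, 0.521], 'moment': [0.009, -0.09, 0.004], 'finger_force': 0.0, 'finger_gap': 35.974}
[0.001, -0.008, 0.0, 0.067], [0.003, -0.016, 0.0, 0.135], [0.006, -0.023, 0.0, 0.202], [0.009, -0.03, 0.0, 0.27], [0.012, -0.037, 0.0, 0.337], [0.016, -0.044, 0.0, 0.405], [0.021, -0.05, 0.0, 0.472], [0.026, -0.056, 0.0, 0.539], [0.031, -0.062, 0.0, 0.607], [0.037, -0.067, 0.0, 0.674], [0.043, -0.072, 0.0, 0.742], 
[0.002, -0.007, 0.0, 0.067], [0.004, -0.015, 0.0, 0.133], [0.006, -0.022, 0.0, 0.2], [0.009, -0.029, 0.0, 0.267], [0.013, -0.036, 0.0, 0.333], [0.017, -0.043, 0.0, 0.4], [0.021, -0.049, 0.0, 0.466], [0.026, -0.055, 0.0, 0.533], [0.031, -0.06, 0.0, 0.6], [0.037, -0.066, 0.0, 0.666], [0.042, -0.071, 0.0, 0.733], 
[0.001, -0.007, 0.0, 0.059], [0.003, -0.013, 0.0, 0.119], [0.005, -0.02, 0.0, 0.178], [0.008, -0.026, 0.0, 0.238], [0.011, -0.032, 0.0, 0.297], [0.014, -0.038, 0.0, 0.357], [0.018, -0.044, 0.0, 0.416], [0.022, -0.05, 0.0, 0.476], [0.026, -0.055, 0.0, 0.535], [0.031, -0.06, 0.0, 0.595], [0.036, -0.065, 0.0, 0.654],
```

Request:
move_arm(moves=[[0.001, -0.008, 0.0, 0.067], [0.003, -0.016, 0.0, 0.135], [0.006, -0.023, 0.0, 0.202], [0.009, -0.03, 0.0, 0.27], [0.012, -0.037, 0.0, 0.337], [0.016, -0.044, 0.0, 0.405], [0.021, -0.05, 0.0, 0.472], [0.026, -0.056, 0.0, 0.539], [0.031, -0.062, 0.0, 0.607], [0.037, -0.067, 0.0, 0.674], [0.043, -0.072, 0.0, 0.742], [0.043, -0.072, 0.0, 0.742]])

```text
clock: 25.2
eef_pos: [524.8, 239.6, 104.2]
eef_rot: [3.136, -0.002, 1.305]
wrist_force: [0.1, -0.1, 0.8]
finger_gap: 36.2
finger_force: 0.0
```

Request:
move_arm(moves=[[0.002, -0.007, 0.0, 0.067], [0.004, -0.015, 0.0, 0.133], [0.006, -0.022, 0.0, 0.2], [0.009, -0.029, 0.0, 0.267], [0.013, -0.036, 0.0, 0.333], [0.017, -0.043, 0.0, 0.4], [0.021, -0.049, 0.0, 0.466], [0.026, -0.055, 0.0, 0.533], [0.031, -0.06, 0.0, 0.6], [0.037, -0.066, 0.0, 0.666], [0.042, -0.071, 0.0, 0.733], [0.042, -0.071, 0.0, 0.733]])

```text
clock: 26.4
eef_pos: [466.4, 299.1, 104.1]
eef_rot: [3.14, -0.004, 0.573]
wrist_force: [-0.4, -1.1, -0.2]
finger_gap: 35.7
finger_force: 0.0
```

```bash
python3 - <<'E'
from arc import *
s=st(); p=np.array(s['eef_pos'][:2])-C; print(np.hypot(*p),np.degrees(np.arctan2(p[1],p[0])))
arc(p+C,s['eef_rot'][2],-157,-194.5,11)
E
```

```text
{'clock': 26.4, 'joints': [0.505, 0.377, 1.597, -0.001, 1.163, 1.503], 'eef_pos': [466.402, 299.05, 104.111], 'eef_rot': [3.14, -0.004, 0.573], 'wrist_force': [-0.368, -1.052, -0.211], 'moment': [-0.013, -0.038, -0.013], 'finger_force': 0.0, 'finger_gap': 35.727}
114.57238239098575 -157.17211042321347
[0.001, -0.006, 0.0, 0.059], [0.003, -0.013, 0.0, 0.119], [0.005, -0.02, 0.0, 0.178], [0.007, -0.026, 0.0, 0.238], [0.01, -0.032, 0.0, 0.297], [0.014, -0.038, 0.0, 0.357], [0.017, -0.044, 0.0, 0.416], [0.021, -0.049, 0.0, 0.476], [0.025, -0.055, 0.0, 0.535], [0.03, -0.06, 0.0, 0.595], [0.035, -0.065, 0.0, 0.654],
```

Request:
move_arm(moves=[[0.001, -0.007, 0.0, 0.059], [0.003, -0.013, 0.0, 0.119], [0.005, -0.02, 0.0, 0.178], [0.008, -0.026, 0.0, 0.238], [0.011, -0.032, 0.0, 0.297], [0.014, -0.038, 0.0, 0.357], [0.018, -0.044, 0.0, 0.416], [0.022, -0.05, 0.0, 0.476], [0.026, -0.055, 0.0, 0.535], [0.031, -0.06, 0.0, 0.595], [0.035, -0.065, 0.0, 0.654], [0.035, -0.065, 0.0, 0.654]])

```text
clock: 27.6
eef_pos: [460.2, 372.3, 103.9]
eef_rot: [-3.141, -0.002, -0.08]
wrist_force: [-0.9, -0.0, -0.1]
finger_gap: 36.0
finger_force: 0.0
```

```bash
python3 - <<'E'
from arc import *
s=st(); p=np.array(s['eef_pos'][:2])-C; print(np.hypot(*p),np.degrees(np.arctan2(p[1],p[0])))
c=cam('wrist');cv2.imwrite('pics/w4.png',c['frame'])
for n in('scene',):
    c=cam(n);cv2.imwrite('pics/s4.png',cv2.resize(c['frame'][120:300,330:510],(600,600)))
E
```

```text
{'clock': 27.6, 'joints': [0.619, 0.458, 1.482, -0.001, 1.199, 2.27], 'eef_pos': [460.186, 372.257, 103.897], 'eef_rot': [-3.141, -0.002, -0.08], 'wrist_force': [-0.855, -0.016, -0.091], 'moment': [0.067, -0.022, 0.019], 'finger_force': 0.0, 'finger_gap': 35.976}
115.45326270694376 165.57677909169593
```

View pics/s4.png

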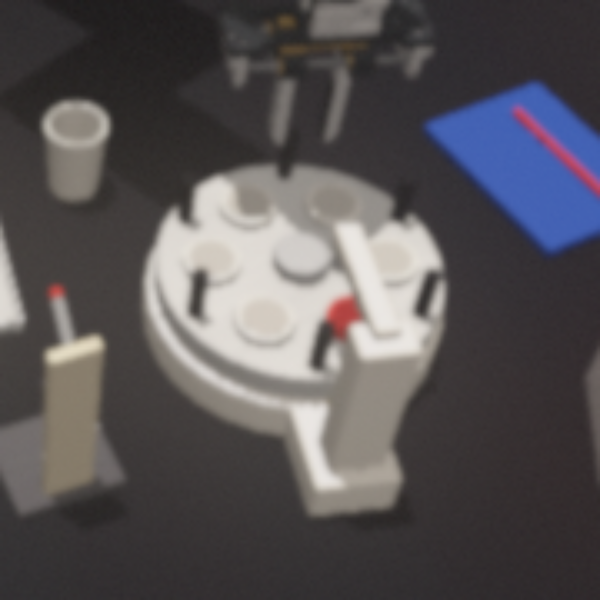

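The red dish is at (345,318) beside the spout, and the post is at (288,155) next to the trailing finger. I'll ease back a little and lift off.

Request:
move_arm(moves=[[0, 0.003, 0, 0], [0, 0.005, 0, 0], [0, 0.005, 0, 0], [0, 0.005, -0.04, 0], [0, 0.005, -0.09, 0], [0, 0.005, -0.14, 0], [-0.04, 0.04, -0.16, 0], [-0.04, 0.08, -0.16, 0], [-0.04, 0.12, -0.16, 0], [-0.04, 0.12, -0.16, 0]])

```text
clock: 28.7
eef_pos: [409.6, 253.3, 262.3]
eef_rot: [-3.141, -0.002, -0.08]
wrist_force: [-0.9, -0.4, 0.8]
finger_gap: 36.0
finger_force: 0.0
```

```bash
python3 - <<'E'
from h import *
st(); C=np.array([572,343.5])
for _ in range(2):
  t=cam('top');P=cloud(t);f=t['frame'];Z=P[...,2];r=np.hypot(P[...,0]-C[0],P[...,1]-C[1])
  m=(Z>118)&(Z<142)&(r<130)&(r>95)&(f.max(2)<110)
  n,l,ss,_=cv2.connectedComponentsWithStats(m.astype(np.uint8))
  for i in range(1,n):
    if ss[i,4]>4:
        q=P[l==i]; w=q[q[:,2]>q[:,2].max()-8].mean(0); print('post',ss[i,4],np.round(w,1),round(np.degrees(np.arctan2(*(w[:2]-C)[::-1])),1))
c=cam('scene');h=cv2.cvtColor(c['frame'],cv2.COLOR_BGR2HSV);P=cloud(c);red=((h[...,0]<8)|(h[...,0]>172))&(h[...,1]>120)
q=P[red&(np.hypot(P[...,0]-C[0],P[...,1]-C[1])<120)&(P[...,2]>80)&(P[...,2]<100)];w=q.mean(0);print('red',len(q),w,np.degrees(np.arctan2(*(w[:2]-C)[::-1])))
# tag
P=cloud(t);h=cv2.cvtColor(f,cv2.COLOR_BGR2HSV);g=(h[...,0]>45)&(h[...,0]<85)&(h[...,1]>90);q=P[g&(P[...,2]>3)&(abs(P[...,1]+150)<150)&(P[...,0]<800)];print('tag',len(q),cv2.minAreaRect(q[:,:2].astype(np.float32)))
cv2.imwrite('pics/s5.png',cv2.resize(np.hstack([c['frame'][120:300,330:510],f[120:300,180:360]]),(800,400)))
E
```

```text
{'clock': 28.7, 'joints': [0.478, 0.09, 1.576, -0.0, 1.474, 2.129], 'eef_pos': [409.554, 253.254, 262.325], 'eef_rot': [-3.141, -0.002, -0.08], 'wrist_force': [-0.921, -0.448, 0.755], 'moment': [-0.031, -0.03, 0.004], 'finger_force': 0.0, 'finger_gap': 35.954}
post 17 [685.1 324.  135.8] -9.8
post 22 [646.1 432.4 135.8] 50.2
post 13 [610.5 235.1 134.7] -70.4
post 28 [533.  453.8 135.8] 109.5
post 20 [498.  256.9 135.1] -130.5
post 22 [459.5 363.8 135.6] 169.8
post 17 [685.2 324.3 136.4] -9.6
post 21 [646.2 433.4 136.7] 50.5
post 12 [610.4 234.7 134.3] -70.6
post 29 [533.1 453.7 134.9] 109.5
post 19 [498.2 256.8 136.1] -130.4
post 19 [459.8 364.4 134.9] 169.4
red 63 [644.0340903  361.22468996  91.67183382] 13.823567335485425
tag 338 ((683.9276123046875, -154.5845489501953), (57.88010787963867, 161.4401092529297), 16.44304847717285)
```

View pics/s5.png

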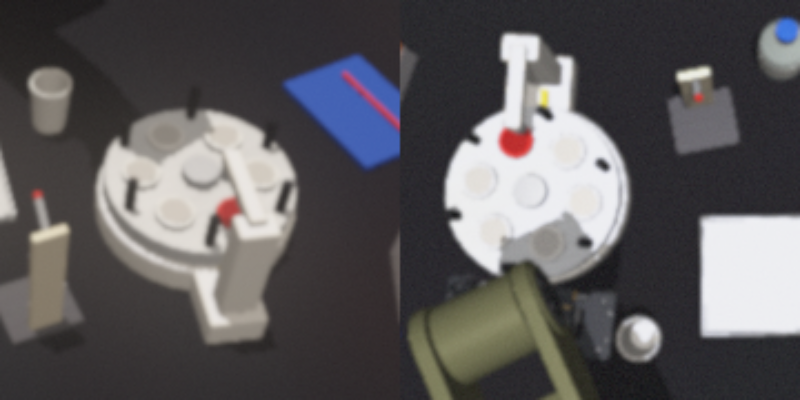

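The red dish is under the spout, but the posts read about 2° short of the starting pattern. I'll measure the machine's own yaw to judge the margin.

```bash
python3 - <<'E'
from h import *
C=np.array([572,343.5])
def a(p): return round(float(np.degrees(np.arctan2(p[1]-C[1],p[0]-C[0]))),2)
for n in('top','scene'):
    P=cloud(cam(n));Z=P[...,2];r=np.hypot(P[...,0]-C[0],P[...,1]-C[1]);f=cam(n)['frame']
    m=(abs(P[...,1]-385)<80)&(P[...,0]>600)&(P[...,0]<800)
    for lo,hi in((200,220),(165,200),(36,54)):
        q=P[m&(Z>lo)&(Z<hi)&(r>60)]
        if hi==54: q=q[np.hypot(*(q[:,:2]-C).T)>140]
        if len(q)<20: continue
        R_=cv2.minAreaRect(q[:,:2].astype(np.float32)); print(n,lo,len(q),np.round(R_[0],1),np.round(R_[1],1),round(R_[2],1),'ang ctr',a(R_[0]),'mean',a(q.mean(0)))
    h=cv2.cvtColor(f,cv2.COLOR_BGR2HSV);y=(h[...,0]>20)&(h[...,0]<35)&(h[...,1]>120)&m&(Z>30)&(Z<100);q=P[y]
    if len(q): print('yellow',len(q),q.mean(0).round(1),a(q.mean(0)))
    d=(Z>77)&(Z<84)&(r<135)&(r>25); q=P[d]; (x,yy),rad=cv2.minEnclosingCircle(q[:,:2].astype(np.float32)); print('disc',x,yy,rad)
E
```

```text
top 200 435 [709.  338.7] [129.9  48.6] 1.9 ang ctr -2.0 mean -1.28
top 165 69 [711.5 345. ] [ 43.9 133.6] 78.8 ang ctr 0.6 mean -6.07
top 36 231 [747.5 338.7] [68.5 77.6] 88.9 ang ctr -1.57 mean -4.22
yellow 12 [717.8 341.7  52.3] -0.69
disc 572.4014892578125 346.03631591796875 129.7921600341797
scene 200 524 [710.3 343.2] [ 49.9 132.3] 86.1 ang ctr -0.11 mean -1.72
scene 165 214 [716.4 328.8] [130.5  49.5] 12.1 ang ctr -5.83 mean -2.9
scene 36 305 [749.2 341.5] [74.2 79.3] 88.3 ang ctr -0.66 mean -3.42
disc 572.2334594726562 346.3544921875 132.7261505126953
```

The machine's yaw comes out nearer −1°, not 17°. I'll check the red dish and the detent position directly.

```bash
python3 - <<'E'
from h import *
C=np.array([572,346])
ims=[]
for n in('top','scene'):
    c=cam(n);P=cloud(c);Z=P[...,2];f=c['frame'].copy();h=cv2.cvtColor(f,cv2.COLOR_BGR2HSV);red=((h[...,0]<8)|(h[...,0]>172))&(h[...,1]>120)
    q=P[red&(np.hypot(P[...,0]-C[0],P[...,1]-C[1])<120)&(Z>82)&(Z<102)]
    print(n,'red',len(q),q.mean(0).round(1),q.min(0).round(0),q.max(0).round(0),cv2.minEnclosingCircle(q[:,:2].astype(np.float32)))
    hi=P[(Z>150)&(P[...,0]>600)&(abs(P[...,1]-345)<60)]
    for x0 in range(620,790,20):
        s=hi[(hi[:,0]>=x0)&(hi[:,0]<x0+20)]
        if len(s): print(x0,len(s),'y',np.percentile(s[:,1],[5,50,95]).round(0),'z',np.percentile(s[:,2],[5,50,95]).round(0))
    def pr(p):
        d=rot(c).T@(np.array(p)-c['origin']); return (c['fx']*d[0]/d[2]+c['cx'],c['fy']*d[1]/d[2]+c['cy'])
    u0,v0=pr((620,345,90)); u0=int(u0-50);v0=int(v0-50)
    k=cv2.resize(f[v0:v0+100,u0:u0+100],(400,400),interpolation=cv2.INTER_CUBIC)
    for a,col in((-1,(0,255,255)),(17,(255,0,255))):
        for z in(90,170):
            p=pr((C[0]+80*np.cos(np.radians(a)),C[1]+80*np.sin(np.radians(a)),z)); cv2.circle(k,(int(4*(p[0]-u0)),int(4*(p[1]-v0))),6 if z==90 else 3,col,1)
    ims.append(k)
cv2.imwrite('pics/s6.png',np.hstack(ims))
E
```

```text
top red 130 [643.7 372.2  90.9] [624. 350.  85.] [664. 394.  97.] ((647.12109375, 372.22540283203125), 23.618022918701172)
640 61 y [334. 340. 351.] z [175. 214. 220.]
660 62 y [332. 341. 353.] z [205. 216. 220.]
680 55 y [332. 342. 351.] z [209. 216. 220.]
700 57 y [331. 340. 353.] z [204. 216. 219.]
720 79 y [323. 336. 350.] z [157. 214. 219.]
740 139 y [317. 332. 363.] z [165. 207. 219.]
760 84 y [316. 334. 361.] z [167. 206. 210.]
scene red 61 [643.6 361.4  91.5] [628. 347.  87.] [662. 376.  96.] ((644.9724731445312, 360.2577209472656), 18.68365478515625)
640 53 y [333. 338. 349.] z [173. 213. 220.]
660 65 y [332. 339. 351.] z [203. 216. 219.]
680 55 y [331. 338. 350.] z [203. 216. 219.]
700 64 y [331. 338. 350.] z [204. 216. 219.]
720 63 y [330. 337. 351.] z [203. 217. 219.]
740 176 y [316. 331. 361.] z [165. 207. 218.]
760 349 y [316. 337. 361.] z [154. 187. 208.]
```

View pics/s6.png

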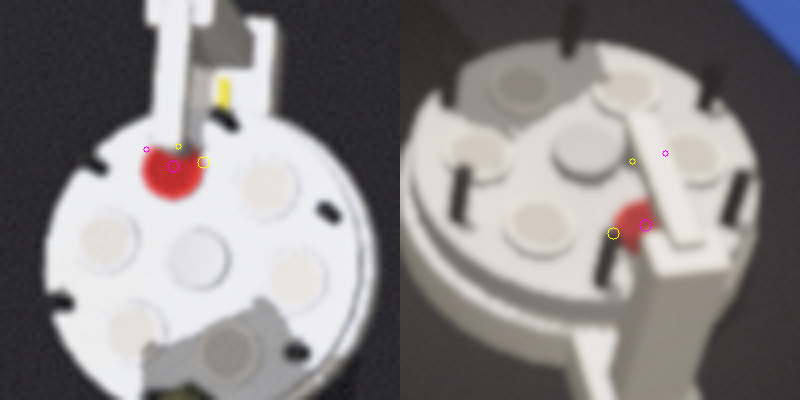

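The red dish is at 19° and the spout direction is about −2°, so the turret is still about 20° short. I'll take the post at (498,257) and push it on.

```bash
python3 - <<'E'
from h import *
go(498.5,257,200,np.radians(45))
E
```

```text
-> (498.5, 257, 200) [0.0884, -0.0073, 0.0609, -0.8628] rows 3 6
```

Request:
move_arm(moves=[[0.05, 0, 0, -0.863], [0.0884, -0.0073, 0, -0.863], [0.0884, -0.0073, 0.03, -0.863], [0.0884, -0.0073, 0.061, -0.863], [0.0884, -0.0073, 0.061, -0.863], [0.0884, -0.0073, 0.061, -0.863], [0.0884, -0.0073, 0.061, -0.863], [0.0884, -0.0073, 0.061, -0.863], [0.0884, -0.0073, 0.061, -0.863]])

```text
clock: 30.05
eef_pos: [498.6, 256.5, 200.4]
eef_rot: [3.142, -0.0, 0.782]
wrist_force: [0.8, 0.6, 0.1]
finger_gap: 36.2
finger_force: 0.0
```

```bash
python3 - <<'E'
from h import *
s=st(); go(498.5,257,103,np.radians(45))
C=np.array([572,344.5])
c=cam('wrist');P=cloud(c);f=c['frame'];Z=P[...,2];r=np.hypot(P[...,0]-C[0],P[...,1]-C[1])
m=(Z>128)&(Z<142)&(r<130)&(r>98);n,l,ss,ct=cv2.connectedComponentsWithStats(m.astype(np.uint8))
for i in range(1,n):
    if ss[i,4]>20: print(ct[i].round(0),P[l==i].mean(0).round(1))
E
```

```text
{'clock': 30.05, 'joints': [0.41, 0.308, 1.459, 0.0, 1.375, 1.198], 'eef_pos': [498.551, 256.521, 200.351], 'eef_rot': [3.142, -0.0, 0.782], 'wrist_force': [0.815, 0.606, 0.06], 'moment': [-0.057, -0.02, -0.042], 'finger_force': 0.0, 'finger_gap': 36.231}
-> (498.5, 257, 103) [0.0003, -0.0004, 0.0974, -0.0032] rows 2 1
[442. 122.] [610.3 238.9 134.3]
[187. 145.] [460.1 365.9 134.3]
[320. 204.] [498.6 259.2 134.4]
```

```bash
python3 - <<'E'
import arc
from arc import *
arc.C=np.array([572,344.5])
p=lambda t:arc.C+115*np.array([np.cos(np.radians(t)),np.sin(np.radians(t))])
arc.arc(p(229.3),.782,229.3,206,10)
E
```

```text
Traceback (most recent call last):
AttributeError: 'function' object has no attribute 'arc'
```

Request:
move_arm(moves=[[0.002, -0.001, 0.03, 0], [0.002, -0.001, 0.065, 0], [0.002, -0.001, 0.097, 0], [0.002, -0.001, 0.097, 0], [0.002, -0.001, 0.097, 0]])

```text
clock: 30.6
eef_pos: [499.5, 258.7, 104.3]
eef_rot: [3.142, -0.0, 0.784]
wrist_force: [0.0, 0.2, 0.2]
finger_gap: 36.1
finger_force: 0.0
```

```bash
python3 - <<'E'
import arc as A, numpy as np
A.C=np.array([572,344.5])
p=lambda t:A.C+115*np.array([np.cos(np.radians(t)),np.sin(np.radians(t))])
A.arc(p(229.3),.783,229.3,206,10)
E
```

```text
[-0.0, -0.005, 0.0, 0.041], [-0.0, -0.009, 0.0, 0.081], [-0.0, -0.014, 0.0, 0.122], [0.0, -0.019, 0.0, 0.163], [0.001, -0.023, 0.0, 0.203], [0.001, -0.028, 0.0, 0.244], [0.002, -0.033, 0.0, 0.285], [0.003, -0.037, 0.0, 0.325], [0.004, -0.042, 0.0, 0.366], [0.006, -0.046, 0.0, 0.407],
```

Request:
move_arm(moves=[[0, -0.005, 0, 0.041], [0, -0.009, 0, 0.081], [0, -0.014, 0, 0.122], [0, -0.019, 0, 0.163], [0.001, -0.023, 0, 0.203], [0.001, -0.028, 0, 0.244], [0.002, -0.033, 0, 0.285], [0.003, -0.037, 0, 0.325], [0.004, -0.042, 0, 0.366], [0.006, -0.046, 0, 0.407], [0.006, -0.046, 0, 0.407]])

```text
clock: 31.7
eef_pos: [472.3, 295.0, 105.8]
eef_rot: [3.14, -0.003, 0.375]
wrist_force: [-1.2, -3.7, 0.8]
finger_gap: 36.0
finger_force: 1.0
```

```bash
cat > posts.py <<'E'
from h import *
C=np.array([572,344.5])
def posts():
  for n in('top','scene'):
    t=cam(n);P=cloud(t);f=t['frame'];Z=P[...,2];r=np.hypot(P[...,0]-C[0],P[...,1]-C[1])
    m=(Z>118)&(Z<142)&(r<132)&(r>95)&(f.max(2)<110)
    k,l,ss,_=cv2.connectedComponentsWithStats(m.astype(np.uint8)); o=[]
    for i in range(1,k):
      if ss[i,4]>4:
        q=P[l==i]; w=q[q[:,2]>q[:,2].max()-8].mean(0); o.append((np.round(w[:2],1).tolist(),round(float(np.degrees(np.arctan2(*(w[:2]-C)[::-1]))),1)))
    print(n,o)
    h=cv2.cvtColor(f,cv2.COLOR_BGR2HSV);red=((h[...,0]<8)|(h[...,0]>172))&(h[...,1]>120);q=P[red&(r<120)&(Z>82)&(Z<102)]
    if len(q): print(' red',len(q),q.mean(0).round(1))
E
python3 - <<'E'
from posts import *
st(); posts()
E
```

```text
{'clock': 31.7, 'joints': [0.493, 0.382, 1.587, -0.002, 1.17, 1.69], 'eef_pos': [472.308, 294.97, 105.812], 'eef_rot': [3.14, -0.003, 0.375], 'wrist_force': [-1.185, -3.671, 0.834], 'moment': [-0.496, 0.112, -0.01], 'finger_force': 0.977, 'finger_gap': 36.04}
top [([670.3, 405.3], 31.8), ([672.2, 288.9], -29.0), ([568.4, 460.2], 91.8), ([576.3, 228.1], -87.9)]
 red 146 [651.2 345.8  91.1]
scene [([467.7, 315.4], -164.4), ([472.3, 399.1], 151.3), ([479.2, 287.4], -148.4), ([570.6, 459.6], 90.7), ([577.6, 229.7], -87.2), ([674.7, 401.8], 29.2), ([678.5, 286.7], -28.5)]
 red 140 [654.8 342.3  91.8]
```

The red dish is now at (652,345), under the spout at about (651,341). I'll ease the finger back and see where the turret rests.

Request:
move_arm(moves=[[0, 0.004, 0, 0], [0, 0.008, 0, 0], [0, 0.008, 0, 0], [0, 0.008, 0, 0], [0, 0.008, 0, 0]])

```text
clock: 32.3
eef_pos: [474.0, 287.9, 103.3]
eef_rot: [-3.142, -0.0, 0.378]
wrist_force: [-0.2, 0.6, -0.3]
finger_gap: 36.2
finger_force: 0.0
```

```bash
python3 - <<'E'
from posts import *
st(); posts()
E
```

```text
{'clock': 32.3, 'joints': [0.48, 0.381, 1.593, 0.0, 1.167, 1.673], 'eef_pos': [473.956, 287.926, 103.342], 'eef_rot': [-3.142, -0.0, 0.378], 'wrist_force': [-0.158, 0.599, -0.349], 'moment': [-0.053, -0.017, 0.025], 'finger_force': 0.0, 'finger_gap': 36.211}
top [([671.6, 405.2], 31.4), ([672.1, 287.8], -29.5), ([570.2, 460.2], 90.9), ([574.1, 227.4], -89.0)]
 red 146 [651.  344.5  91.2]
scene [([468.1, 307.1], -160.2), ([473.4, 400.2], 150.5), ([477.8, 284.5], -147.5), ([570.3, 459.8], 90.8), ([577.1, 229.4], -87.4), ([674.2, 401.1], 29.0), ([676.6, 287.1], -28.7)]
 red 141 [654.9 341.8  91.6]
```

It holds there, about 2.5° short of centre. I'll nudge it 4 mm further.

Request:
move_arm(moves=[[0, -0.006, 0, 0], [0, -0.009, 0, 0], [0, -0.011, 0, 0], [0, -0.0125, 0, 0], [0, -0.0125, 0, 0], [0, -0.006, 0, 0], [0, -0.002, 0, 0], [0, -0.002, 0, 0], [0, -0.002, 0, 0]])

```text
clock: 33.3
eef_pos: [473.1, 289.9, 103.3]
eef_rot: [-3.141, -0.0, 0.378]
wrist_force: [0.4, 0.5, 0.1]
finger_gap: 36.0
finger_force: 0.0
```

```bash
python3 - <<'E'
from posts import *
st(); posts()
E
```

```text
{'clock': 33.3, 'joints': [0.484, 0.382, 1.592, 0.0, 1.167, 1.677], 'eef_pos': [473.138, 289.905, 103.309], 'eef_rot': [-3.141, -0.0, 0.378], 'wrist_force': [0.361, 0.512, 0.131], 'moment': [0.01, 0.039, 0.02], 'finger_force': 0.0, 'finger_gap': 36.018}
top [([672.4, 404.0], 30.7), ([671.0, 286.6], -30.3), ([571.7, 460.2], 90.2), ([573.0, 227.7], -89.5)]
 red 148 [651.4 343.7  91.3]
scene [([467.1, 308.9], -161.2), ([474.0, 401.7], 149.7), ([480.4, 279.3], -144.5), ([572.9, 460.6], 89.5), ([575.6, 228.8], -88.2), ([675.5, 400.5], 28.4), ([675.2, 286.1], -29.5)]
 red 144 [655.8 341.1  91.4]
```

Request:
move_arm(moves=[[0, -0.006, 0, 0], [0, -0.009, 0, 0], [0, -0.011, 0, 0], [0, -0.013, 0, 0], [0, -0.013, 0, 0], [0, -0.006, 0, 0], [0, -0.003, 0, 0], [0, -0.003, 0, 0], [0, -0.003, -0.04, 0], [0, -0.003, -0.09, 0], [0, -0.003, -0.15, 0], [0, -0.003, -0.15, 0]])

```text
clock: 34.6
eef_pos: [473.3, 293.5, 259.4]
eef_rot: [-3.14, -0.009, 0.378]
wrist_force: [-0.8, -1.0, 0.6]
finger_gap: 35.8
finger_force: 0.0
```

```bash
python3 - <<'E'
from posts import *
st(); posts()
t=cam('top')
P=cloud(t);f=t['frame'];h=cv2.cvtColor(f,cv2.COLOR_BGR2HSV);g=(h[...,0]>45)&(h[...,0]<85)&(h[...,1]>90);q=P[g&(P[...,2]>3)&(abs(P[...,1]+150)<150)&(P[...,0]<800)];print('tag',len(q),q.mean(0),cv2.minAreaRect(q[:,:2].astype(np.float32)))
go(640,-140,300,np.radians(90))
E
```

```text
{'clock': 34.6, 'joints': [0.489, 0.262, 1.382, 0.0, 1.489, 1.682], 'eef_pos': [473.303, 293.543, 259.391], 'eef_rot': [-3.14, -0.009, 0.378], 'wrist_force': [-0.844, -1.016, 0.602], 'moment': [-0.03, 0.001, -0.017], 'finger_force': 0.0, 'finger_gap': 35.823}
top [([674.0, 401.3], 29.1), ([669.6, 283.4], -32.1), ([574.9, 459.7], 88.6), ([569.4, 228.3], -91.3)]
 red 150 [651.6 341.6  90.8]
scene [([475.2, 404.6], 148.2), ([472.7, 290.0], -151.2), ([575.4, 459.7], 88.3), ([574.2, 230.3], -88.9), ([677.3, 397.9], 26.9), ([674.3, 282.7], -31.1)]
 red 152 [656.5 339.2  91.5]
tag 345 [ 678.64222038 -148.63976053   11.51800232] ((678.52099609375, -152.90626525878906), (61.56562423706055, 160.27865600585938), 10.138896942138672)
-> (640, -140, 300) [-0.0035, 0.4641, -0.0473, -1.1928] rows 10 8
```

The turret now reads about 0 and stays put. Next I'll move to above the tag, with a wrist view of the tag and the stand.

```bash
python3 - <<'E'
from h import *
go(685,-185,280,np.radians(103))
E
```

```text
-> (685, -185, 280) [0.0217, 0.5226, -0.0273, -1.4197] rows 11 10
```

Request:
move_arm(moves=[[0.022, 0.522, -0.023, -1.42], [0.022, 0.522, -0.023, -1.42], [0.022, 0.522, -0.023, -1.42], [0.022, 0.522, -0.023, -1.42], [0.022, 0.522, -0.023, -1.42], [0.022, 0.522, -0.023, -1.42], [0.022, 0.522, -0.023, -1.42], [0.022, 0.522, -0.023, -1.42], [0.022, 0.522, -0.023, -1.42], [0.022, 0.522, -0.023, -1.42], [0.022, 0.522, -0.023, -1.42], [0.022, 0.522, -0.023, -1.42]], jaw=0.056)

```text
clock: 35.95
eef_pos: [685.3, -189.6, 270.8]
eef_rot: [-3.136, -0.003, 1.793]
wrist_force: [0.4, 0.6, -1.4]
finger_gap: 56.1
finger_force: 0.0
```

Request:
move_arm(moves=[[0, 0, 0, 0], [0, 0, 0, 0], [0, 0, 0, 0]])

```text
clock: 36.25
eef_pos: [685.0, -183.1, 276.5]
eef_rot: [3.141, -0.0, 1.799]
wrist_force: [0.9, -0.4, -0.2]
finger_gap: 55.9
finger_force: 0.0
```

```bash
cat > tag.py <<'E'
from h import *
def tag(n='wrist'):
    c=cam(n);P=cloud(c);f=c['frame'];Z=P[...,2];h=cv2.cvtColor(f,cv2.COLOR_BGR2HSV);g=(h[...,0]>45)&(h[...,0]<85)&(h[...,1]>90)
    q=P[g&(Z>4)&(Z<25)&(P[...,1]<0)]; r=cv2.minAreaRect(q[:,:2].astype(np.float32)); print('tag',len(q),r)
    return c,P,q
E
python3 - <<'E'
from tag import *
s=st(); c,P,q=tag(); f=c['frame'];Z=P[...,2]
cv2.imwrite('pics/w7.png',f)
ctr,_,vt=np.linalg.svd(q[:,:2]-q[:,:2].mean(0),full_matrices=False); 
# ring centre: mean of hole boundary via circle fit on ring region
r=cv2.minAreaRect(q[:,:2].astype(np.float32)); b=cv2.boxPoints(r); 
L=max(((b[1]-b[0]),(b[2]-b[1])),key=np.linalg.norm); d=L/np.linalg.norm(L); d*=np.sign(d[1]); e=np.array(r[0])+d*(max(r[1])/2-28); print('dir',np.degrees(np.arctan2(d[1],d[0])),'eye',e,'grip',e-82*d)
near=q[np.linalg.norm(q[:,:2]-e,axis=1)<30][:,:2]; print('ring ctr box',(near.min(0)+near.max(0))/2)
for n in('top','scene'):
    cc=cam(n);PP=cloud(cc);ZZ=PP[...,2];hh=cv2.cvtColor(cc['frame'],cv2.COLOR_BGR2HSV);near=(abs(PP[...,0]-700)<70)&(abs(PP[...,1]-100)<60)
    red=((hh[...,0]<8)|(hh[...,0]>172))&(hh[...,1]>110); a=PP[near&red&(ZZ>200)]; print(n,'tip',len(a),a.mean(0) if len(a) else '', a[:,2].max() if len(a) else '')
    a=PP[near&(ZZ>190)&(ZZ<208)]; a=a[a[:,0]>708]; print(' boardtop',len(a),cv2.minAreaRect(a[:,:2].astype(np.float32)))
    a=PP[near&(ZZ>7)&(ZZ<18)];a=a[(abs(a[:,0]-695)<62)]; print(' base',len(a),cv2.minAreaRect(a[:,:2].astype(np.float32)))
    a=PP[near&(ZZ>60)&(ZZ<180)]; print(' face', len(a), a.mean(0) if len(a) else '')
E
```

```text
{'clock': 36.25, 'joints': [-0.313, 0.657, 0.784, 0.0, 1.701, -0.541], 'eef_pos': [684.958, -183.133, 276.467], 'eef_rot': [3.141, -0.0, 1.799], 'wrist_force': [0.858, -0.351, -0.177], 'moment': [-0.092, -0.119, 0.001], 'finger_force': 0.0, 'finger_gap': 55.942}
tag 2129 ((678.0115356445312, -151.80807495117188), (54.79616928100586, 153.6129608154297), 12.38468074798584)
dir 102.38469 eye [ 667.54379559 -104.13734055] grip [ 685.13069439 -184.22916794]
ring ctr box [ 667.00449005 -105.14756837]
top tip 12 [689.239968    95.98102554 227.5589813 ] 231.10926684481547
 boardtop 73 ((721.2195434570312, 102.8839340209961), (22.742198944091797, 42.993167877197266), 16.17498016357422)
 base 634 ((695.5244750976562, 103.6505355834961), (90.27840423583984, 111.50428009033203), 12.478996276855469)
 face 83 [721.05776848 103.29306781 123.12780418]
scene tip 10 [690.44310203  94.73915231 228.89444497] 232.07938468261204
 boardtop 120 ((721.5208740234375, 101.8567123413086), (26.415790557861328, 42.923667907714844), 13.889046669006348)
 base 556 ((698.4798583984375, 96.55081176757812), (93.34744262695312, 103.12437438964844), 10.15018081665039)
 face 416 [731.28403548 102.6809791  121.59617802]
```

View pics/w7.png

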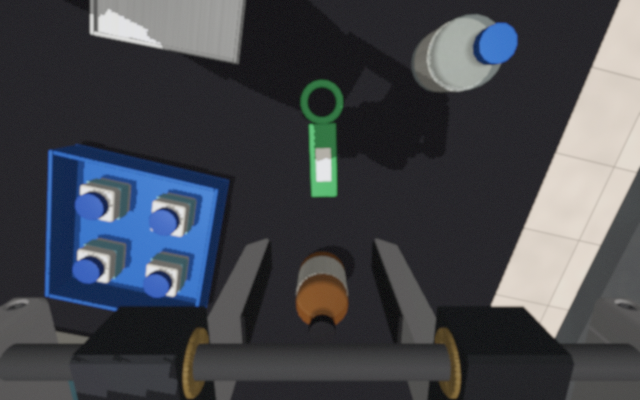

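The tag lies with its eye at (322,101) and plate at (322,160). The amber bottle is well behind it, and the jars are fine in the tote. Grip point is (685,−184).

Request:
move_arm(moves=[[-0.001, 0, 0.05, 0.012], [-0.001, 0, 0.1, 0.012], [-0.001, 0, 0.15, 0.012], [-0.001, 0, 0.19, 0.012], [-0.001, 0, 0.22, 0.012], [-0.001, 0, 0.245, 0.012], [-0.001, 0, 0.26, 0.012], [-0.001, 0, 0.26, 0.012], [-0.001, 0, 0.26, 0.012]])

```text
clock: 37.3
eef_pos: [685.9, -185.5, 17.7]
eef_rot: [3.14, 0.001, 1.786]
wrist_force: [-0.4, 1.1, 0.7]
finger_gap: 56.2
finger_force: 0.0
```

```bash
python3 - <<'E'
from h import *
st(); go(685.1,-184.2,2.5,np.radians(102.4))
c=cam('top');P=cloud(c);f=c['frame'];h=cv2.cvtColor(f,cv2.COLOR_BGR2HSV);g=(h[...,0]>45)&(h[...,0]<85)&(h[...,1]>90);q=P[g&(P[...,2]>3)&(P[...,2]<25)&(abs(P[...,1]+150)<150)];print(len(q),q.mean(0))
E
```

```text
{'clock': 37.3, 'joints': [-0.316, 0.807, 1.132, 0.0, 1.202, -0.531], 'eef_pos': [685.904, -185.549, 17.656], 'eef_rot': [3.14, 0.001, 1.786], 'wrist_force': [-0.415, 1.149, 0.741], 'moment': [-0.064, -0.1, -0.012], 'finger_force': 0.0, 'finger_gap': 56.179}
-> (685.1, -184.2, 2.5) [0.0015, -0.0005, 0.0152, -0.0012] rows 1 1
199 [ 671.8999563  -118.2843257    11.97917309]
```

Request:
move_arm(moves=[[0.0015, -0.0005, 0.008, 0], [0.0015, -0.0005, 0.0145, 0], [0.0015, -0.0005, 0.0145, 0], [0.0015, -0.0005, 0.0145, 0]])

```text
clock: 37.75
eef_pos: [684.5, -184.2, 1.7]
eef_rot: [-3.141, -0.0, 1.786]
wrist_force: [0.2, 0.1, 0.4]
finger_gap: 56.0
finger_force: 0.0
```

Request:
move_arm(moves=[[0, 0, 0, 0], [0, 0, 0, 0], [0, 0, 0, 0], [0, 0, 0, 0], [0, 0, -0.04, 0], [0, 0, -0.09, 0], [0, 0, -0.14, 0], [0, 0, -0.19, 0], [0, 0, -0.24, 0], [0, 0, -0.27, 0], [0, 0, -0.27, 0]], jaw=0.02, squeeze=25)

```text
clock: 38.85
eef_pos: [685.5, -184.4, 277.6]
eef_rot: [3.134, 0.004, 1.786]
wrist_force: [-0.1, 0.6, -0.1]
finger_gap: 20.2
finger_force: 0.0
```

```bash
python3 - <<'E'
from h import *
st()
psi=np.radians(11.5); go(560,60,300,psi)
E
```

```text
{'clock': 38.85, 'joints': [-0.314, 0.652, 0.789, 0.0, 1.692, -0.529], 'eef_pos': [685.452, -184.439, 277.559], 'eef_rot': [3.134, 0.004, 1.786], 'wrist_force': [-0.098, 0.599, -0.132], 'moment': [-0.0, -0.113, 0.026], 'finger_force': 0.0, 'finger_gap': 20.217}
-> (560, 60, 300) [0.2655, -0.0702, -0.0241, 1.5851] rows 6 11
```

The gripper closed on nothing again. I'll look at the tag.

```bash
python3 - <<'E'
from tag import *
c,P,q=tag(); cv2.imwrite('pics/w8.png',c['frame'])
r=cv2.minAreaRect(q[:,:2].astype(np.float32)); print(q[:,2].min(),q[:,2].max()); b=cv2.boxPoints(r)
L=max(((b[1]-b[0]),(b[2]-b[1])),key=np.linalg.norm); d=L/np.linalg.norm(L); d*=np.sign(d[1]); e=np.array(r[0])+d*(max(r[1])/2-28); print('dir',np.degrees(np.arctan2(d[1],d[0])),'eye',e,'grip',e-82*d)
E
```

```text
tag 2111 ((678.4011840820312, -152.45547485351562), (54.86467361450195, 154.83831787109375), 13.574756622314453)
4.109374313656133 14.53923242624353
dir 103.57473 eye [ 666.80183506 -104.41685867] grip [ 686.04835033 -184.12615585]
```

View pics/w8.png

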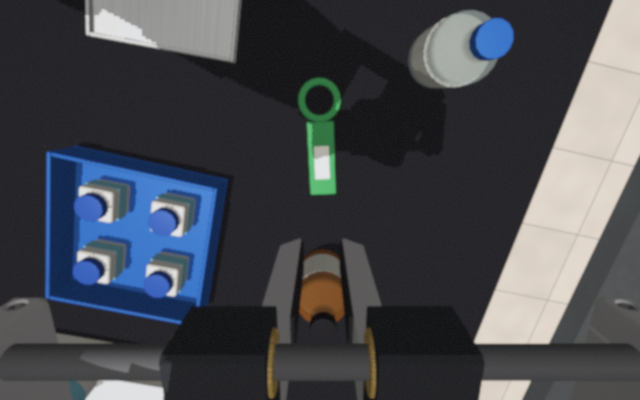

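The tag is unmoved, with its plate at (322,160). I'll go down again and check the grip before lifting.

```bash
python3 - <<'E'
from h import *
st(); go(685.8,-184.2,0.5,np.radians(103.2))
E
```

```text
{'clock': 38.9, 'joints': [-0.314, 0.654, 0.794, 0.0, 1.69, -0.529], 'eef_pos': [684.97, -184.301, 273.941], 'eef_rot': [3.138, 0.002, 1.786], 'wrist_force': [-0.085, -0.307, -0.636], 'moment': [0.019, -0.127, -0.003], 'finger_force': 0.0, 'finger_gap': 19.709}
-> (685.8, -184.2, 0.5) [0.0005, -0.0001, 0.2734, -0.0154] rows 6 1
```

Request:
move_arm(moves=[[0, -0.001, 0.05, -0.015], [0, -0.001, 0.1, -0.015], [0, -0.001, 0.15, -0.015], [0, -0.001, 0.19, -0.015], [0, -0.001, 0.22, -0.015], [0, -0.001, 0.245, -0.015], [0, -0.001, 0.26, -0.015], [0, -0.001, 0.268, -0.015], [0, -0.001, 0.27, -0.015], [0, -0.001, 0.27, -0.015], [0, -0.001, 0.27, -0.015]], jaw=0.056)

```text
clock: 40.0
eef_pos: [684.1, -184.6, 3.1]
eef_rot: [3.14, 0.001, 1.801]
wrist_force: [0.3, 0.4, 0.2]
finger_gap: 55.9
finger_force: 0.0
```

Request:
move_arm(moves=[[0, 0, 0.001, 0], [0, 0, 0.001, 0], [0, 0, 0.001, 0], [0, 0, 0.001, 0], [0, 0, 0.001, 0], [0, 0, 0.001, 0], [0, 0, 0.001, 0]], jaw=0.02, squeeze=25)

```text
clock: 40.7
eef_pos: [683.5, -184.4, 0.8]
eef_rot: [-3.142, 0.0, 1.801]
wrist_force: [0.7, -0.6, 1.6]
finger_gap: 20.3
finger_force: 0.0
```

I've used all my picture views, so I'll check numerically where the tag is now.

```bash
python3 - <<'E'
from tag import *
st()
for n in('wrist','top','scene'):
    c=cam(n);P=cloud(c);f=c['frame'];h=cv2.cvtColor(f,cv2.COLOR_BGR2HSV);g=(h[...,0]>45)&(h[...,0]<85)&(h[...,1]>90)
    q=P[g&(abs(P[...,1]+150)<150)&(abs(P[...,0]-680)<130)]; print(n,len(q),np.percentile(q,[1,50,99],axis=0).round(1).tolist())
    if len(q)>20:
        print(cv2.minAreaRect(q[:,:2].astype(np.float32)))
        w=P[(h[...,1]<60)&(h[...,2]>150)&(abs(P[...,0]-690)<40)&(abs(P[...,1]+190)<60)&(P[...,2]<30)]; print(' white',len(w),w.mean(0) if len(w) else '')
        k=P[(abs(P[...,0]-684)<45)&(abs(P[...,1]+184)<25)&(P[...,2]<60)]; print(' near tcp z',np.percentile(k[:,2],[5,50,95]) if len(k) else '')
E
```

```text
{'clock': 40.7, 'joints': [-0.315, 0.821, 1.148, -0.0, 1.172, -0.545], 'eef_pos': [683.524, -184.389, 0.801], 'eef_rot': [-3.142, 0.0, 1.801], 'wrist_force': [0.719, -0.631, 1.599], 'moment': [-0.02, -0.081, -0.068], 'finger_force': 0.0, 'finger_gap': 20.289}
wrist 9357 [[640.7, -224.6, -0.5], [672.9, -130.6, 11.8], [702.2, -78.3, 44.8]]
((679.2910766601562, -156.02859497070312), (58.64964294433594, 164.69911193847656), 13.384793281555176)
 white 2353 [ 685.80694744 -183.33778138   12.08360492]
 near tcp z [-0.81685013 10.52784034 50.90698342]
top 272 [[624.2, -153.7, -4.2], [673.3, -115.8, 10.7], [702.1, -76.9, 307.7]]
((671.177978515625, -110.44354248046875), (67.05799865722656, 108.11578369140625), 46.10244369506836)
 white 0 
 near tcp z [-1.87831687 -0.64303736  0.26419579]
scene 439 [[641.8, -232.2, -2.4], [688.1, -134.1, 11.7], [714.4, -79.6, 18.0]]
((677.1395263671875, -155.89254760742188), (58.595977783203125, 157.25430297851562), 10.826972961425781)
 white 36 [ 692.81395297 -188.1174994    13.87476727]
 near tcp z [-1.45684699  5.76835116 16.32729632]
```

```bash
python3 - <<'E'
from h import *
s=manip.read_state();Rm=R.from_euler('xyz',s['eef_rot']).as_matrix()
for n in('wrist','scene'):
    c=cam(n);P=cloud(c);f=c['frame'];h=cv2.cvtColor(f,cv2.COLOR_BGR2HSV)
    T=(P-np.array(s['eef_pos']))@Rm
    for lab,m in(('green',(h[...,0]>45)&(h[...,0]<85)&(h[...,1]>90)),('other',~((h[...,0]>45)&(h[...,0]<85)&(h[...,1]>90))&(P[...,2]>3))):
        k=m&(abs(T[...,0])<30)&(abs(T[...,1])<60)&(T[...,2]>-70)&(T[...,2]<20); print(n,lab,k.sum())
        for y0 in range(-60,60,10):
            a=T[k&(T[...,1]>=y0)&(T[...,1]<y0+10)]
            if len(a)>3: print('  y',y0,len(a),'x',np.percentile(a[:,0],[5,50,95]).round(0),'z',np.percentile(a[:,2],[5,50,95]).round(0), 'bgr')
E
```

```text
wrist green 1886
  y -20 418 x [-15.  14.  29.] z [-12. -11.   1.] bgr
  y -10 592 x [-17.   9.  29.] z [-54. -11. -10.] bgr
  y 0 200 x [23. 26. 30.] z [-12. -11. -10.] bgr
  y 10 518 x [-4. 19. 29.] z [-55. -11. -10.] bgr
  y 20 158 x [ 2. 13. 28.] z [-11. -10.   1.] bgr
wrist other 4651
  y -30 129 x [10. 10. 11.] z [-69. -56. -38.] bgr
  y -20 777 x [ 0. 10. 11.] z [-68. -53. -28.] bgr
  y -10 1077 x [-28.  -1.  20.] z [-45. -11. -10.] bgr
  y 0 1325 x [-27.  -2.  21.] z [-12. -11. -10.] bgr
  y 10 1204 x [-11.  10.  18.] z [-68. -44. -11.] bgr
  y 20 139 x [10. 10. 11.] z [-68. -55. -37.] bgr
scene green 83
  y 10 36 x [-29.   5.  27.] z [-14.  -9.   1.] bgr
  y 20 46 x [-27.  -5.  24.] z [-14.  -8.  -0.] bgr
scene other 144
  y 0 40 x [-25.   2.  26.] z [-15. -12.  -8.] bgr
  y 10 47 x [-23.  -2.  19.] z [-17. -14. -11.] bgr
  y 20 9 x [-28.   3.  22.] z [-30.  -3.  -2.] bgr
  y 30 13 x [-24. -11.  21.] z [-6. -4. -3.] bgr
  y 40 12 x [-18.  -8.  20.] z [-4. -3. -2.] bgr
  y 50 22 x [-28.   4.  25.] z [-5. -3. -2.] bgr
```

Request:
move_arm(moves=[[0, 0, -0.04, 0], [0, 0, -0.08, 0], [0, 0, -0.12, 0], [0, 0, -0.12, 0], [0, 0, -0.12, 0]])

```text
clock: 41.45
eef_pos: [683.7, -184.4, 121.4]
eef_rot: [3.14, 0.001, 1.801]
wrist_force: [0.1, 1.2, -0.9]
finger_gap: 20.1
finger_force: 0.0
```

```bash
python3 - <<'E'
from h import *
s=st();Rm=R.from_euler('xyz',s['eef_rot']).as_matrix()
for n in('wrist','scene','top'):
    c=cam(n);P=cloud(c);T=(P-np.array(s['eef_pos']))@Rm
    k=(abs(T[...,0])<20)&(abs(T[...,1])<70)&(T[...,2]>-90)&(T[...,2]<40); print(n,k.sum())
    for y0 in range(-40,40,5):
        a=T[k&(T[...,1]>=y0)&(T[...,1]<y0+5)]
        if len(a)>3: print('  y',y0,len(a),'x',np.percentile(a[:,0],[2,98]).round(0),'z',np.percentile(a[:,2],[2,50,98,100]).round(0))
E
```

```text
{'clock': 41.45, 'joints': [-0.315, 0.706, 1.055, 0.0, 1.379, -0.545], 'eef_pos': [683.722, -184.445, 121.397], 'eef_rot': [3.14, 0.001, 1.801], 'wrist_force': [0.091, 1.205, -0.886], 'moment': [0.001, -0.142, 0.005], 'finger_force': 0.0, 'finger_gap': 20.087}
wrist 3901
  y -25 262 x [10. 11.] z [-90. -71. -37. -35.]
  y -20 670 x [10. 11.] z [-89. -69. -34. -31.]
  y -15 761 x [-2. 11.] z [-89. -67. -30. -27.]
  y -10 259 x [-7.  9.] z [-89. -67. -32. -31.]
  y 5 38 x [-6.  8.] z [-90. -77. -36. -34.]
  y 10 968 x [-6. 11.] z [-89. -67. -31. -27.]
  y 15 664 x [10. 11.] z [-89. -68. -34. -30.]
  y 20 279 x [10. 11.] z [-90. -71. -38. -35.]
scene 21
  y 15 6 x [-5.  8.] z [-43. -38. -36. -36.]
  y 20 15 x [-9.  8.] z [-51. -45. -38. -38.]
top 1
```

The fingertips show up about 27 mm short of the nominal TCP. I'll confirm that with the jaws open as I would use them.

Request:
move_arm(moves=[[0, 0, 0, 0], [0, 0, 0, 0], [0, 0, 0, 0], [0, 0, 0, 0]], jaw=0.056)

```text
clock: 42.0
eef_pos: [683.5, -184.4, 120.6]
eef_rot: [-3.141, -0.0, 1.801]
wrist_force: [-0.3, -0.8, -0.2]
finger_gap: 48.5
finger_force: 0.0
```

```bash
python3 - <<'E'
from h import *
s=st();Rm=R.from_euler('xyz',s['eef_rot']).as_matrix()
c=cam('wrist');P=cloud(c);T=(P-np.array(s['eef_pos']))@Rm;f=c['frame']
k=(abs(T[...,0])<20)&(abs(T[...,1])<70)&(T[...,2]>-90)&(T[...,2]<40); print(k.sum())
for y0 in range(-55,55,5):
    a=T[k&(T[...,1]>=y0)&(T[...,1]<y0+5)]
    if len(a)>3: print('  y',y0,len(a),'x',np.percentile(a[:,0],[2,98]).round(0),'z',np.percentile(a[:,2],[2,50,98,100]).round(0))
v,u=np.where(k&(T[...,2]>-40)); print(u.min(),u.max(),v.min(),v.max())
# trace along image column of the left finger tip
uu=int(np.median(u[u<320])); 
for vv in range(215,300,6): print(vv,T[vv,uu].round(0).tolist(),f[vv,uu].tolist(),end=' ; ')
g=(cv2.cvtColor(f,cv2.COLOR_BGR2HSV)[...,0]>45)&(cv2.cvtColor(f,cv2.COLOR_BGR2HSV)[...,1]>90)&(P[...,2]>4)&(P[...,2]<25); q=P[g]; print(cv2.minAreaRect(q[:,:2].astype(np.float32)))
E
```

```text
{'clock': 42.0, 'joints': [-0.315, 0.707, 1.055, 0.0, 1.38, -0.545], 'eef_pos': [683.47, -184.352, 120.57], 'eef_rot': [-3.141, -0.0, 1.801], 'wrist_force': [-0.262, -0.818, -0.163], 'moment': [-0.043, -0.155, 0.022], 'finger_force': 0.0, 'finger_gap': 48.515}
4770
  y -40 151 x [10. 11.] z [-89. -72. -39. -35.]
  y -35 670 x [10. 11.] z [-90. -69. -35. -31.]
  y -30 761 x [ 8. 11.] z [-89. -67. -30. -26.]
  y -25 804 x [-7.  9.] z [-89. -67. -30. -27.]
  y 20 794 x [-7.  9.] z [-89. -67. -30. -27.]
  y 25 757 x [ 8. 11.] z [-89. -67. -30. -27.]
  y 30 666 x [10. 11.] z [-89. -69. -34. -32.]
  y 35 167 x [10. 11.] z [-89. -71. -38. -36.]
252 390 238 277
215 [-25.0, -48.0, 119.0] [69, 63, 64] ; 221 [-32.0, -48.0, 121.0] [66, 60, 61] ; 227 [-38.0, -48.0, 121.0] [68, 63, 63] ; 233 [-44.0, -49.0, 120.0] [68, 62, 62] ; 239 [10.0, -27.0, -29.0] [117, 117, 118] ; 245 [9.0, -26.0, -35.0] [109, 109, 110] ; 251 [9.0, -25.0, -41.0] [47, 47, 47] ; 257 [8.0, -24.0, -46.0] [36, 35, 34] ; 263 [5.0, -24.0, -47.0] [35, 34, 34] ; 269 [3.0, -24.0, -49.0] [35, 34, 33] ; 275 [-0.0, -24.0, -50.0] [34, 33, 34] ; 281 [-3.0, -24.0, -51.0] [38, 36, 36] ; 287 [-6.0, -24.0, -51.0] [51, 47, 48] ; 293 [-113.0, -51.0, 121.0] [65, 58, 60] ; 299 [-120.0, -52.0, 121.0] [67, 62, 62] ; ((543.4268798828125, -240.64193725585938), (411.833984375, 185.89190673828125), 33.49120330810547)
```

Confirmed: the fingers end 27 mm above the reported TCP. The tag lies below them, so I need to go lower, watching the force.

```bash
python3 - <<'E'
from h import *
print(manip.grasp_offset); go(685.5,-184,-10,1.794)
E
```

```text
18.8
-> (685.5, -184, -10) [-0.0001, 0.002, 0.1307, 0.0068] rows 3 1
```

Request:
move_arm(moves=[[0, 0.002, 0.04, 0.007], [0, 0.002, 0.08, 0.007], [0, 0.002, 0.11, 0.007], [0, 0.002, 0.12, 0.007], [0, 0.002, 0.125, 0.007], [0, 0.002, 0.13, 0.007], [0, 0.002, 0.13, 0.007]])

```text
clock: 42.75
eef_pos: [686.0, -184.1, -8.2]
eef_rot: [3.14, 0.001, 1.794]
wrist_force: [-0.1, 1.5, -0.2]
finger_gap: 55.9
finger_force: 0.0
```

Request:
move_arm(moves=[[0, 0, 0.003, 0], [0, 0, 0.006, 0], [0, 0, 0.009, 0], [0, 0, 0.009, 0], [0, 0, 0.009, 0]])

```text
clock: 43.25
eef_pos: [685.5, -183.9, -18.2]
eef_rot: [3.142, -0.0, 1.794]
wrist_force: [0.2, 0.1, 0.9]
finger_gap: 55.5
finger_force: 0.0
```

Request:
move_arm(moves=[[0, 0, 0.002, 0], [0, 0, 0.004, 0], [0, 0, 0.005, 0], [0, 0, 0.005, 0], [0, 0, 0.005, 0]])

```text
clock: 43.75
eef_pos: [685.5, -183.9, -23.2]
eef_rot: [3.142, -0.0, 1.794]
wrist_force: [-0.2, 1.1, 0.0]
finger_gap: 55.7
finger_force: 0.0
```

Request:
move_arm(moves=[[0, 0, 0, 0], [0, 0, 0, 0], [0, 0, 0, 0], [0, 0, 0, 0], [0, 0, 0, 0], [0, 0, 0, 0]], jaw=0.02, squeeze=25)

```text
clock: 44.35
eef_pos: [685.5, -183.9, -23.1]
eef_rot: [3.141, 0.0, 1.794]
wrist_force: [-0.3, -0.1, 0.8]
finger_gap: 35.9
finger_force: 25.0
```

Gripped at 35.9 mm with 25 N. I'll lift and carry it to the pre-hang pose.

Request:
move_arm(moves=[[0, 0, -0.03, 0], [0, 0, -0.07, 0], [0, 0, -0.12, 0], [0, 0, -0.17, 0], [0, 0, -0.22, 0], [0, 0, -0.27, 0], [0, 0, -0.29, 0], [0, 0, -0.29, 0], [0, 0, -0.29, 0]])

```text
clock: 45.25
eef_pos: [685.3, -183.9, 265.2]
eef_rot: [-3.14, -0.001, 1.794]
wrist_force: [0.9, 0.4, -2.0]
finger_gap: 35.4
finger_force: 25.0
```

```bash
python3 - <<'E'
from h import *
st(); go(606,79,267,np.radians(11.5))
E
```

```text
{'clock': 45.25, 'joints': [-0.314, 0.659, 0.806, -0.0, 1.678, -0.537], 'eef_pos': [685.264, -183.863, 265.241], 'eef_rot': [-3.14, -0.001, 1.794], 'wrist_force': [0.882, 0.447, -1.956], 'moment': [-0.098, -0.121, 0.032], 'finger_force': 24.974, 'finger_gap': 35.365}
-> (606, 79, 267) [0.2739, -0.0192, -0.0015, 1.5931] rows 6 11
```

Request:
move_arm(moves=[[0.03, -0.002, 0, 0.15], [0.06, -0.004, 0, 0.3], [0.09, -0.006, 0, 0.45], [0.12, -0.008, 0, 0.6], [0.15, -0.011, 0, 0.75], [0.18, -0.013, 0, 0.9], [0.21, -0.015, 0, 1.05], [0.24, -0.017, 0, 1.2], [0.274, -0.019, 0, 1.35], [0.274, -0.019, 0, 1.5], [0.274, -0.019, 0, 1.593], [0.274, -0.019, 0, 1.593]])

```text
clock: 46.45
eef_pos: [605.7, 79.3, 264.5]
eef_rot: [-3.141, 0.003, 0.2]
wrist_force: [-0.7, -0.8, -1.2]
finger_gap: 35.6
finger_force: 25.0
```

Request:
move_arm(moves=[[0, 0, 0, 0], [0, 0, 0, 0], [0, 0, 0, 0]])

```text
clock: 46.75
eef_pos: [606.3, 78.9, 266.4]
eef_rot: [-3.142, 0.001, 0.202]
wrist_force: [0.1, 0.0, -1.6]
finger_gap: 35.3
finger_force: 25.0
```

```bash
cat > peg.py <<'E'
from h import *
def peg(show=('wrist','top','scene')):
    s=st();Rm=R.from_euler('xyz',s['eef_rot']).as_matrix()
    for n in show:
        c=cam(n);P=cloud(c);f=c['frame'];Z=P[...,2];h=cv2.cvtColor(f,cv2.COLOR_BGR2HSV)
        near=(abs(P[...,0]-700)<80)&(abs(P[...,1]-95)<70)
        g=(h[...,0]>45)&(h[...,0]<85)&(h[...,1]>90)&(abs(P[...,0]-640)<120)&(abs(P[...,1]-90)<70)&(Z>100)
        q=P[g]
        if len(q)>20:
            T=(q-np.array(s['eef_pos']))@Rm; print(n,'tag',len(q),'T min',np.percentile(T,1,axis=0).round(1),'max',np.percentile(T,99,axis=0).round(1),'z',np.percentile(q[:,2],[5,50,95]).round(1))
            fr=T[T[:,0]>np.percentile(T[:,0],99.5)-56]; print('   ring box T',((fr.min(0)+fr.max(0))/2).round(1), 'world eye', (np.array(s['eef_pos'])+Rm@np.array([np.percentile(T[:,0],99.5)-28,(np.percentile(fr[:,1],1)+np.percentile(fr[:,1],99))/2,np.median(fr[:,2])])).round(1))
        red=((h[...,0]<8)|(h[...,0]>172))&(h[...,1]>110)&near&(Z>195); a=P[red]; print(n,'redtip',len(a),a.mean(0).round(1) if len(a) else '')
        b=P[near&(Z>190)&(Z<206)&(P[...,0]>706)&~red]; 
        if len(b)>10: print(n,'boardtop',len(b),cv2.minAreaRect(b[:,:2].astype(np.float32)))
        b=P[near&(Z>8)&(Z<17)]
        if len(b)>10: print(n,'base',len(b),cv2.minAreaRect(b[:,:2].astype(np.float32)))
E
python3 - <<'E'
from peg import *
peg()
E
```

```text
{'clock': 46.75, 'joints': [0.07, 0.396, 1.191, 0.0, 1.555, 1.438], 'eef_pos': [606.301, 78.903, 266.395], 'eef_rot': [-3.142, 0.001, 0.202], 'wrist_force': [0.076, 0.04, -1.64], 'moment': [-0.021, 0.066, 0.051], 'finger_force': 24.974, 'finger_gap': 35.343}
wrist tag 14500 T min [-43.1 -26.6 -36.6] max [106.3  23.8 -28.9] z [299.7 301.3 302.5]
   ring box T [ 79.8  -1.6 -30.8] world eye [683.5  96.1 301.1]
wrist redtip 185 [688.9  96.5 227.1]
wrist boardtop 680 ((719.5004272460938, 102.94498443603516), (26.142518997192383, 43.530052185058594), 11.410887718200684)
wrist base 3384 ((697.455322265625, 98.36778259277344), (90.2013931274414, 98.19368743896484), 11.702333450317383)
top tag 123 T min [-45.  -17.5 -40.4] max [106.9  17.4 -31.7] z [299.4 302.8 306.1]
   ring box T [106.3   1.1 -36. ] world eye [684.2  93.7 302.3]
top redtip 0 
scene tag 298 T min [-41.1 -24.7 -40. ] max [109.   25.4 -29.7] z [298.1 302.5 305.2]
   ring box T [ 81.4   0.3 -34.5] world eye [685.8  95.1 302.1]
scene redtip 9 [689.9  94.7 228.7]
scene boardtop 122 ((721.6033325195312, 102.10552215576172), (28.4094181060791, 43.61539077758789), 16.383926391601562)
scene base 524 ((712.6652221679688, 90.34318542480469), (122.02774810791016, 121.2981948852539), 9.125807762145996)
```

The tag is level, with its eye 79.5 mm ahead of the TCP. The stand yaw is 11.6° and the peg tip is at about (689.6,96.8,223). I'll line the eye up over the tip.

```bash
python3 - <<'E'
from h import *
go(611.9,80.1,206,np.radians(11.6))
E
```

```text
-> (611.9, 80.1, 206) [0.0057, 0.0, 0.0607, -0.0012] rows 2 1
```

Request:
move_arm(moves=[[0.0057, 0, 0, 0], [0.0057, 0, 0.02, 0], [0.0057, 0, 0.04, 0], [0.0057, 0, 0.05, 0], [0.0057, 0, 0.06, 0], [0.0057, 0, 0.06, 0], [0.0057, 0, 0.06, 0]])

```text
clock: 47.6
eef_pos: [612.2, 80.3, 207.4]
eef_rot: [3.142, -0.001, 0.201]
wrist_force: [-0.5, -0.7, -0.0]
finger_gap: 35.4
finger_force: 25.0
```

```bash
python3 - <<'E'
from peg import *
peg(('wrist','scene'))
s=manip.read_state();go(611.9,80.1,193,np.radians(11.6));go(618.8,81.5,181,np.radians(11.6))
E
```

```text
{'clock': 47.6, 'joints': [0.071, 0.434, 1.272, 0.0, 1.435, 1.441], 'eef_pos': [612.205, 80.272, 207.445], 'eef_rot': [3.142, -0.001, 0.201], 'wrist_force': [-0.534, -0.68, -0.005], 'moment': [-0.01, -0.026, 0.061], 'finger_force': 24.974, 'finger_gap': 35.427}
wrist tag 14400 T min [-42.1 -26.6 -36.6] max [106.2  23.9 -29.2] z [240.9 242.5 243.6]
   ring box T [ 79.6  -1.5 -31.1] world eye [689.2  97.3 242.3]
wrist redtip 316 [689.   96.4 227.2]
wrist boardtop 1551 ((718.9022827148438, 102.86155700683594), (27.573720932006836, 44.08732986450195), 10.927783012390137)
wrist base 3508 ((696.8746337890625, 98.08067321777344), (89.54948425292969, 99.3083267211914), 12.11062240600586)
scene tag 240 T min [-38.2 -25.  -40.3] max [108.2  25.7 -30.8] z [240.4 243.6 246.7]
   ring box T [ 82.   -0.3 -35.6] world eye [691.   96.3 243.4]
scene redtip 7 [689.7  95.4 229.6]
scene boardtop 124 ((720.9832153320312, 102.41353607177734), (28.6603946685791, 44.02152633666992), 9.094392776489258)
scene base 515 ((705.7303466796875, 99.10829162597656), (107.28619384765625, 102.97843933105469), 10.733742713928223)
-> (611.9, 80.1, 193) [-0.0004, 0.0001, 0.0148, -0.0016] rows 1 1
-> (618.8, 81.5, 181) [0.0066, 0.0001, 0.0268, -0.0016] rows 1 1
```

The eye is centred over the tip to within about 1 mm. I'll lower it onto the peg, following its slope.

Request:
move_arm(moves=[[0, 0.001, 0.004, 0], [0, 0.001, 0.008, 0], [0, 0.001, 0.012, 0], [0.001, 0.001, 0.016, 0], [0.003, 0.001, 0.02, 0], [0.005, 0.001, 0.024, 0], [0.006, 0.001, 0.027, 0], [0.006, 0.001, 0.027, 0], [0.006, 0.001, 0.027, 0]])

```text
clock: 48.6
eef_pos: [618.0, 80.5, 179.8]
eef_rot: [3.142, 0.0, 0.201]
wrist_force: [0.7, 0.3, -0.6]
finger_gap: 35.7
finger_force: 25.0
```

```bash
python3 - <<'E'
from peg import *
peg(('wrist',))
E
```

```text
{'clock': 48.6, 'joints': [0.071, 0.464, 1.292, -0.0, 1.385, 1.441], 'eef_pos': [618.036, 80.451, 179.82], 'eef_rot': [3.142, 0.0, 0.201], 'wrist_force': [0.746, 0.272, -0.574], 'moment': [-0.027, -0.012, 0.003], 'finger_force': 24.974, 'finger_gap': 35.75}
wrist tag 14334 T min [-42.  -26.6 -36.6] max [106.2  23.8 -29.7] z [213.3 214.8 215.9]
   ring box T [ 79.5  -1.4 -31.3] world eye [695.   97.5 214.6]
wrist redtip 427 [689.2  96.3 227.2]
wrist boardtop 1972 ((721.028076171875, 104.01451110839844), (29.850746154785156, 44.07508850097656), 1.5161335468292236)
wrist base 3124 ((697.4257202148438, 97.74583435058594), (89.29949188232422, 99.62057495117188), 12.255049705505371)
```

The ring is on the peg, with the red tip 12 mm above it. I'll ease the grip and swing the plate down about the peg.

Request:
move_arm(moves=[[0, 0, 0, 0], [0, 0, 0, 0], [0, 0, 0.006, 0], [0.0005, 0, 0.012, 0], [0.002, 0, 0.018, 0], [0.004, 0, 0.024, 0], [0.006, 0, 0.03, 0], [0.009, 0, 0.036, 0], [0.012, 0, 0.042, 0], [0.016, 0, 0.048, 0], [0.0195, 0, 0.052, 0], [0.0195, 0, 0.052, 0]], squeeze=5)

```text
clock: 49.85
eef_pos: [637.3, 84.4, 127.0]
eef_rot: [-3.141, 0.001, 0.201]
wrist_force: [-0.1, -0.1, -0.6]
finger_gap: 35.8
finger_force: 5.0
```

```bash
python3 - <<'E'
from peg import *
peg(('wrist','scene'))
E
```

```text
{'clock': 49.85, 'joints': [0.075, 0.549, 1.29, 0.0, 1.303, 1.445], 'eef_pos': [637.253, 84.395, 126.954], 'eef_rot': [-3.141, 0.001, 0.201], 'wrist_force': [-0.076, -0.14, -0.597], 'moment': [0.013, 0.03, -0.026], 'finger_force': 4.999, 'finger_gap': 35.763}
wrist tag 15037 T min [-34.9 -26.2 -89.9] max [ 94.6  25.  -14. ] z [149.  197.6 215.6]
   ring box T [ 68.2  -0.7 -73.8] world eye [703.   98.4 207.5]
wrist redtip 758 [689.9  96.5 227.3]
wrist boardtop 2355 ((721.193115234375, 99.03629302978516), (30.38454246520996, 55.79398727416992), 0.0015953258844092488)
wrist base 3123 ((691.61328125, 95.93647003173828), (55.37045669555664, 86.36630249023438), 11.413389205932617)
scene tag 95 T min [ 47.3 -20.8 -92.3] max [ 94.1  26.4 -60.4] z [190.8 212.3 218. ]
   ring box T [ 68.2   2.5 -76.6] world eye [703.   94.9 212.3]
scene redtip 5 [689.   93.7 227.4]
scene boardtop 101 ((722.2819213867188, 98.52299499511719), (29.37647247314453, 53.44505310058594), 0.17501229047775269)
scene base 515 ((713.732421875, 101.24992370605469), (127.59062194824219, 100.85192108154297), 12.318833351135254)
```

The tag is tilted about 30° with the peg through the eye. Releasing.

Request:
move_arm(moves=[[0, 0, 0, 0], [0, 0, 0, 0], [0, 0, 0, 0], [0, 0, 0, 0], [0, 0, 0, 0], [0, 0, 0, 0], [-0.02, 0, 0, 0], [-0.05, 0, 0, 0], [-0.09, 0, 0, 0], [-0.13, 0, -0.02, 0], [-0.15, 0, -0.06, 0], [-0.15, 0, -0.06, 0]], jaw=0.06)

```text
clock: 51.15
eef_pos: [490.3, 54.2, 192.9]
eef_rot: [3.14, -0.008, 0.201]
wrist_force: [0.3, -0.0, 0.2]
finger_gap: 60.4
finger_force: 0.0
```

```bash
python3 - <<'E'
from peg import *
from posts import posts
peg(('wrist','top','scene')); posts()
c=cam('wrist');P=cloud(c);h=cv2.cvtColor(c['frame'],cv2.COLOR_BGR2HSV);g=(h[...,0]>45)&(h[...,0]<85)&(h[...,1]>90)&(abs(P[...,0]-690)<80)&(abs(P[...,1]-95)<80)
q=P[g];print(len(q))
for z0 in range(20,240,20):
    a=q[(q[:,2]>=z0)&(q[:,2]<z0+20)]
    if len(a): print(z0,len(a),a.mean(0).round(1))
E
```

```text
{'clock': 51.15, 'joints': [0.036, 0.156, 1.663, 0.0, 1.315, 1.406], 'eef_pos': [490.321, 54.2, 192.914], 'eef_rot': [3.14, -0.008, 0.201], 'wrist_force': [0.323, -0.008, 0.187], 'moment': [0.024, 0.03, -0.014], 'finger_force': 0.0, 'finger_gap': 60.38}
wrist redtip 0 
wrist base 1519 ((659.0250244140625, 89.60816955566406), (13.713366508483887, 99.38016510009766), 11.371904373168945)
top tag 133 T min [208.8 -27.2 -21.5] max [234.9  26.   83.9] z [139. 192. 215.]
   ring box T [221.4  -0.7  35.6] world eye [693.4  96.1 191.8]
top redtip 10 [688.8  95.9 228. ]
top boardtop 69 ((721.1981811523438, 101.72428894042969), (23.340782165527344, 54.4866943359375), 8.73347282409668)
top base 536 ((709.007080078125, 88.38009643554688), (119.56023406982422, 131.35989379882812), 6.085045337677002)
scene tag 68 T min [224.5 -18.4 -22.4] max [238.4  26.    1.3] z [197.1 210.9 216. ]
   ring box T [231.2   3.2  -9.7] world eye [697.2  92.4 210.8]
scene redtip 10 [690.   94.8 228.4]
scene boardtop 136 ((724.5774536132812, 99.90837860107422), (23.381072998046875, 51.02259826660156), 3.8879947662353516)
scene base 498 ((684.39453125, 94.43270874023438), (119.77607727050781, 101.19011688232422), 12.693066596984863)
top [([673.5, 400.6], 29.0), ([669.7, 283.0], -32.2), ([574.5, 460.1], 88.7), ([568.7, 227.7], -91.6), ([472.5, 404.6], 148.9), ([472.6, 287.4], -150.1)]
 red 149 [651.5 341.5  91.4]
scene [([474.9, 404.5], 148.3), ([472.8, 289.9], -151.2), ([575.6, 459.7], 88.2), ([574.3, 228.0], -88.9), ([677.7, 397.4], 26.6), ([673.8, 282.9], -31.2)]
 red 150 [656.3 339.   91.5]
0
```

The tag hangs with its ring top at z ≈ 216. I'll let it settle, then verify tag tilt, jars and bystanders.

Request:
move_arm(moves=[[-0.03, 0, -0.04, 0], [-0.05, 0, -0.08, 0], [-0.08, 0, -0.1, 0], [-0.08, 0, -0.1, 0], [-0.08, 0, -0.1, 0], [-0.08, 0, -0.1, 0], [-0.08, 0, -0.1, 0], [-0.08, 0, -0.1, 0], [-0.08, 0, -0.1, 0], [-0.08, 0, -0.1, 0]])

```text
clock: 52.45
eef_pos: [411.8, 38.5, 287.6]
eef_rot: [-3.142, 0.0, 0.201]
wrist_force: [0.5, -0.8, -0.1]
finger_gap: 59.9
finger_force: 0.0
```

```bash
python3 - <<'E'
from h import *
st()
for n in('wrist','top','scene'):
    c=cam(n);P=cloud(c);Z=P[...,2];h=cv2.cvtColor(c['frame'],cv2.COLOR_BGR2HSV);g=(h[...,0]>45)&(h[...,0]<85)&(h[...,1]>80)&(abs(P[...,0]-690)<90)&(abs(P[...,1]-95)<80)&(Z>20)
    q=P[g];print(n,len(q))
    for z0 in range(40,240,20):
        a=q[(q[:,2]>=z0)&(q[:,2]<z0+20)]
        if len(a)>2: print('  ',z0,len(a),a.mean(0).round(1))
    if n!='wrist':
        m=((Z>50)&(Z<75)&(abs(P[...,0]-457)<95)&(abs(P[...,1]+340)<95)).astype(np.uint8);k,l,ss,_=cv2.connectedComponentsWithStats(m)
        print([P[l==i].mean(0).round(0).tolist() for i in range(1,k) if ss[i,4]>15])
        for nm,x,y in(('amber',720,-342),('blue',800,-22),('beaker',362,180)):
            w=P[(np.hypot(P[...,0]-x,P[...,1]-y)<70)&(Z>30)]; print(nm,len(w),w.mean(0).round(1) if len(w) else '')
E
```

```text
{'clock': 52.45, 'joints': [0.005, -0.079, 1.689, -0.0, 1.532, 1.375], 'eef_pos': [411.824, 38.477, 287.579], 'eef_rot': [-3.142, 0.0, 0.201], 'wrist_force': [0.547, -0.833, -0.063], 'moment': [0.026, -0.024, -0.032], 'finger_force': 0.0, 'finger_gap': 59.91}
wrist 0
top 152
   80 6 [696.  103.6  87.4]
   100 5 [692.9 112.  111.4]
   120 4 [698.6  97.2 130.6]
   140 20 [703.9  98.4 149.6]
   160 34 [708.6 100.9 171.7]
   180 23 [710.8  99.2 190.7]
   200 58 [714.3  99.8 209.1]
[[503.0, -292.0, 61.0], [503.0, -383.0, 61.0], [412.0, -291.0, 61.0], [410.0, -381.0, 61.0]]
amber 473 [ 715.9 -334.3  102.2]
blue 463 [789.7 -20.1 111.8]
beaker 201 [365.7 164.9 211.1]
scene 81
   180 10 [719.   75.2 194.9]
   200 71 [717.1  97.2 210.1]
[[416.0, -291.0, 61.0], [416.0, -383.0, 61.0], [508.0, -292.0, 61.0], [509.0, -384.0, 61.0]]
amber 881 [ 739.1 -339.9   95.9]
blue 947 [819.4 -24.6 103.8]
beaker 396 [365.4 174.5  94.6]
```

Everything is in place: the tag hangs about 0.15 rad from vertical, the jars are upright and the turret is home. Handing in.

```bash
python3 -c "
from cell import manip
print(manip.sign_off())"
```

```text
the job is handed in; nothing more can be done
None
```

I've handed the job in, but `sign_off()` returned no verdict. My last camera checks showed all four jars upright in the tote, the turret at about 0 rad with the red dish under the spout, and the tag hanging on the peg about 0.15 rad from vertical; both bottles hadn't moved, and the arm hid the beaker in the last check.

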